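# Pin the hold-down saddle on the carving bench

## Task

Secure the batten that holds the carved panel: with its ring still open, push the linch pin nose first through the slotted steel saddle, from the near cheek's side, feeling gently up and down in the slot for the hole of the stake between the cheeks, until its collar sits flush against the near cheek; never force it. Then flip the sprung ring over the end of the pin so that it snaps shut, let go, and leave the tools and other things on the bench where they lie.

Things in the scene. Friction and masses are not known exactly. Their poses are not given: they have to be found in the camera images.
- saddle: fixed hold-down: a 200 x 200 x 18 mm carved panel, across it a dark wooden batten (64 mm wide, 210 mm long in y, top 38 mm above the bench), on the batten a steel saddle of two upright slotted cheeks with a steel stake between, all 22 mm wide in y, tops 99 mm above the bench (stake 97 to 117). Origin on the bench below the slot's mouth; x level, the way the pin goes in; y along the batten; z up
- slot (a point): centre of the slot in the near cheek's face, 76 mm above the bench; x points into it. The slots of both cheeks are 14 mm wide in y and 36 mm tall (58 to 94 mm above the bench). From here in x: near cheek 0 to 5 mm, stake 5.5 to 24.5, far cheek 25 to 30. The stake has a round 13.2 mm hole, centred in y, whose height is not measured: it lies up to 10 mm above or below this point
- slot_far (a point): centre of the slot where it leaves the far cheek, 30 mm past its mouth. At a wrong height the nose stops on the stake's face, 5.5 mm in; within about 2 mm of the hole's height it goes in. The stake is stuck fast and must not be shifted by force: on the way in the pin may never bear on it or the cheeks with more than 40 N, once home 90 N; search with under 10 N, seat the head with 10 to 20 N
- pin: the linch pin, steel, 0.26 to 0.43 kg, lying on the flat underside of its head, nose along its x. Head: a block 56 mm long (x = -60 to -4 mm), 24 mm wide, 30 mm high, to be gripped across its width firmly, about its middle (the mass centre is near x = -22), clear of the ring; in front of it a round 20 mm collar, x = -4 to 0. Origin: below the middle of the collar's front face, level with the head's underside; z up. The shank's axis is 20 mm above the underside
- pin_collar (a point): middle of the collar's front face, where the shank begins; this face lies against the near cheek when the pin is fully home. The shank is round, 12 mm thick for 36 mm, then a short cone, then a nose ground like a chisel with an upright edge: 8 mm tall up to its end, so blunt in height, but only about 3 mm thick across, so it finds the slot and hole sideways by itself
- pin_tip (a point): end of the nose, on the axis, 48 mm ahead of the collar's front face. Held by the head, the nose may sag or be pushed off line by a few mm; home and let go, the pin leans in its hole by up to about 0.12 rad, head down, and the ring leans with it
- ring (a joint): turn of the pin's sprung ring (a D of 5 mm rod, 47 mm wide over all) about a level pivot across the head, on the shank's axis, 8 mm behind the collar's front face. 0: open, 60 degrees up from the shank, leaning over it; 1.09: shut, level round the cheeks, end bar just past the nose. An over-centre spring holds it at either stop; past about 0.55 it snaps shut by itself
- ring_bar (a point): middle of the ring's end bar (rod axis), 64 mm from the pivot. Open: 56 mm above the shank's axis, 24 mm ahead of the collar's front face; shut: 56 mm ahead, level with the axis. About 4 N on the bar along its arc (down and away from the head) moves it over the centre; pressed straight down while open it tends to bind
- gouge_a: carving gouge with a pale handle, 200 mm long, 24 mm high, lying flat; origin on the bench under its middle, x towards the blade; a bystander, usually between the robot and the saddle
- gouge_b: carving gouge with a dark handle, 220 mm long, 26 mm high, lying flat; origin on the bench under its middle, x towards the blade; a bystander
- gouge_c: carving gouge with a brown handle, 190 mm long, 24 mm high, lying flat; origin on the bench under its middle, x towards the blade; a bystander
- stone: grey whetstone, 120 x 45 x 25 mm; origin under its centre; a bystander
- offcut: small pale wood offcut, 60 x 40 x 30 mm; origin under its centre; a bystander
- brushpot: empty white cup, 72 mm across, 85 mm high; origin under its centre; a bystander
Mind the look-alikes: they are no part of the job. Of the things like the pin, leave any that is yellow; of the rest the smaller one is meant.

How it is judged:
On the way:
1. the pin is pushed fully home (collar within 3 mm of the near cheek) with its ring still open (x of pin_collar in the frame of slot above -0.003 m and y of pin_collar in the frame of slot between -0.005 and 0.005 m and distance between pin_collar and slot below 0.015 m and angle between the x axis of pin and the x axis of saddle, either way round below 0.2 rad and value of joint ring below 0.3 rad), for 0.2 s.
At the end, for the whole second after the job is handed in: The pin lies still through saddle and stake: collar face within 3 mm of the near cheek, its middle within 5 mm of the slot's centre line sideways and 15 mm of the slot's centre, axis within 0.2 rad of the saddle's x; the ring is shut over the pin end (above 0.95 rad) (x of pin_collar in the frame of slot above -0.003 m and y of pin_collar in the frame of slot between -0.005 and 0.005 m and distance between pin_collar and slot below 0.015 m and angle between the x axis of pin and the x axis of saddle, either way round below 0.2 rad and value of joint ring above 0.95 rad and linear speed of pin below 0.02 m/s); the robot touches nothing.
It fails at once if the pin is forced in: short of home, pin and saddle bear on one another with more than 40 N while the fingers hold or push the pin (contact force between pin and saddle above 40 N and contact force between the fingers and pin above 15 N and x of pin_collar in the frame of slot below -0.004 m).
It fails at once if the saddle is strained: pin and saddle bear on one another with more than 90 N while the fingers hold or push the pin (contact force between pin and saddle above 90 N and contact force between the fingers and pin above 15 N).
It fails at once if a bystander is moved by more than 30 mm (distance of any of gouge_a, gouge_b, gouge_c, stone, offcut, brushpot from where it was at the start of the episode above 0.03 m).
It also fails if it takes over 72 s, if anything falls off the work surface, if the arm or the gripper's body presses on something with over 40 N, if the wrist force passes 120 N, or if a joint passes its speed limit or range.

## Robot

A 6-joint arm with a two-finger parallel gripper is mounted at the origin on the work surface. World frame = base frame: x ahead of the robot, y to its left, z up, the work surface at z = 0. Lengths are in m, angles in rad, forces in N, time in s.
With the tool pointing down it reaches from about 0.3 to 0.95 m from the base axis. Payload 3.1 kg.
Tool frame: the origin (TCP) lies midway between the tips of the shut fingers; the grasp point (between the pads) lies 19 mm behind it; z points along the fingers, x is the direction in which the jaws open and shut, and the axes are right-handed (so a half turn about z gives the same grasp; the last joint's range is limited). The gripper opens to 85 mm and grips with 20 to 120 N. Pads are 22 mm wide; open, the fingers measure 114 mm over their backs; the gripper's body (76 mm by 85 mm) begins 54 mm behind the grasp point. The pads swing forward as they close: fully open they stand 13 mm farther back than shut.
Start: joints at [-1.384, 0.308, 1.634, -0, 1.2, -0.07], TCP at [0.159, -0.605, 0.231] pointing down, gripper open.
Joint ranges: [-3.06, 3.06], [-0.79, 1.96], [0.05, 2.63], [-1.19, 4.34], [0.05, 2.64], [-2.94, 2.94]. Speed limits (rad/s): [2.79, 2.79, 3.14, 3.14, 3.14, 3.14].

## Interface

Orientations are given as a rotation vector (axis times angle).
In Python, from bench import observe, grab_frame, camera_info, sign_off gives the robot as it stands.
- The arm moves only by the tool step_arm, never from a script. Its argument "rows" is one flat list of numbers, 7 for each row, row after row: the turn, a rotation vector about the tool's x, y, z in rad, then the shift along the tool's x, y, z in mm, then the opening, from -1 (shut) to 1 (fully open). A call has 1 to 10 rows; each row is the pose to reach, as a shift and turn from the pose commanded when the call began, along the tool's axes at that moment; what a row does not reach only later rows make up. A row lasts 1/8 s, in which the tool goes at most 62.5 mm and 10.7 degrees, less where a joint would pass 70% of its speed; a pose out of reach is approached as far as the arm can. A call with a gripper value outside its range is refused whole. The fingers move at their own pace and stop on an object; "force" is the grip in N (left out, the last holds). Time passes only in rows, so rows that repeat a pose let the fingers close. It gives the time, the measured TCP pose, the force and the opening at its end, in the units of the state.
- observe(): the state, without advancing time (a new reading comes with each control period).
- grab_frame(name): name is "side" or "top"; returns the picture (480x640x3 uint8, red, green, blue); there is no depth.
- camera_info(name): a dict with "mtx" (3x3 intrinsics, pixels), "R" (3x3) and "t" (3): a world point X has camera coordinates R X + t. Camera axes: x right, y down, z forward; pixel columns grow to the right and rows downward; lengths in m; the calibration is good to about 2 mm. A picture is of the moment at which its call begins. camera_info takes no time and is no camera call.
- sign_off(): hands the job in, once; it reports no verdict.
The state is a dict: "time_s": time; "qpos": joint angles; "qd": joint speeds; "effort": joint torques, N m; "eef_pos": TCP position; "tool_rot": TCP orientation; "wrist_force": force on the tool from outside, world axes, zero at the start; "ft_torque": the same for the moment, N m; "gripper_width": finger opening in m.
Only numpy, scipy, OpenCV 4.12 (cv2) and the standard library are available. Lean on these libraries where they do the work, as an engineer would, in place of code of your own. Each camera call takes 0.05 s, during which the arm holds its last target.

## Working session

There is one attempt and no reset: what is moved stays moved. The work goes in short steps, Python scripts to look and compute and a tool call to move; the robot and the scene stay as the last step left them, time stands still between calls to the robot, and variables do not carry over. Pictures are saved under pics/ and viewed, and the job is handed in when it is done.

Besides the shell and the picture viewer there is one more tool, called by a JSON object that holds its "method" and its "body". step_arm: Moves the arm, as the interface text tells. Its arguments: {"type":"object","properties":{"rows":{"type":"array"},"force":{"type":"number"}},"required":["rows"]}

```bash
mkdir -p pics; ls; python3 - <<'E'
from bench import *
import cv2
s=observe();print({k:(s[k]) for k in s})
for n in ("side","top"):
    f=grab_frame(n);cv2.imwrite(f"pics/{n}0.png",f[:,:,::-1]);print(n,camera_info(n))
E
```

```text
pics
{'time_s': 0.0, 'qpos': array([-1.38371238e+00,  3.08986489e-01,  1.63524080e+00,  2.06239221e-05,
        1.19967758e+00, -6.96674884e-02]), 'qd': array([-0.00122007, -0.00079268, -0.00012033,  0.00080291, -0.00133484,
        0.00053675]), 'effort': array([-2.09609489e-04, -4.15251589e+01, -2.76663584e+01, -1.38876921e-04,
        1.00145277e-02, -3.15792789e-06]), 'eef_pos': array([ 0.15855469, -0.60368411,  0.23003276]), 'tool_rot': array([-2.48632215,  1.91782665,  0.00269311]), 'wrist_force': array([-0.4487089 , -0.45803317,  1.04240167]), 'ft_torque': array([ 0.00049092, -0.04531001,  0.02392422]), 'gripper_width': 0.08563092088170182}
side {'mtx': array([[457.68266934,   0.        , 317.10220475],
       [  0.        , 457.68266934, 240.44075154],
       [  0.        ,   0.        ,   1.        ]]), 'R': array([[-0.87078687, -0.491257  , -0.0199194 ],
       [-0.25375182,  0.48375583, -0.83760988],
       [ 0.42111784, -0.72432511, -0.54590558]]), 't': array([0.41931227, 0.20746663, 1.01461535])}
top {'mtx': array([[453.34255357,   0.        , 311.48164181],
       [  0.        , 453.34255357, 254.25934478],
       [  0.        ,   0.        ,   1.        ]]), 'R': array([[ 0.00908112, -0.99990169, -0.01068362],
       [-0.99709051, -0.00824591, -0.07577947],
       [ 0.07568392,  0.0113407 , -0.99706737]]), 't': array([-0.00125619,  0.47123209,  1.01624347])}
```

View pics/side0.png

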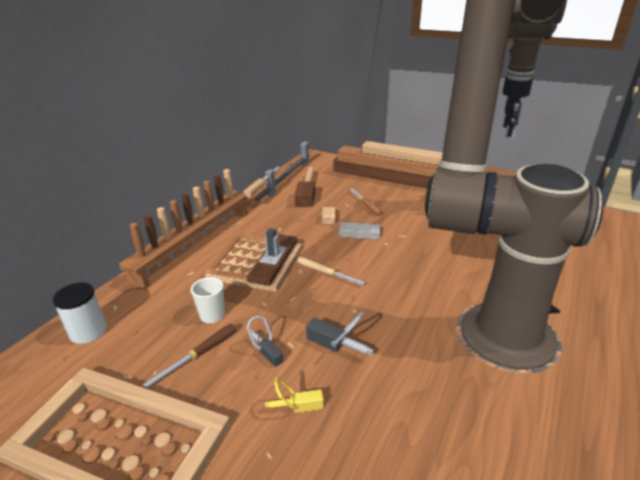

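View pics/top0.png

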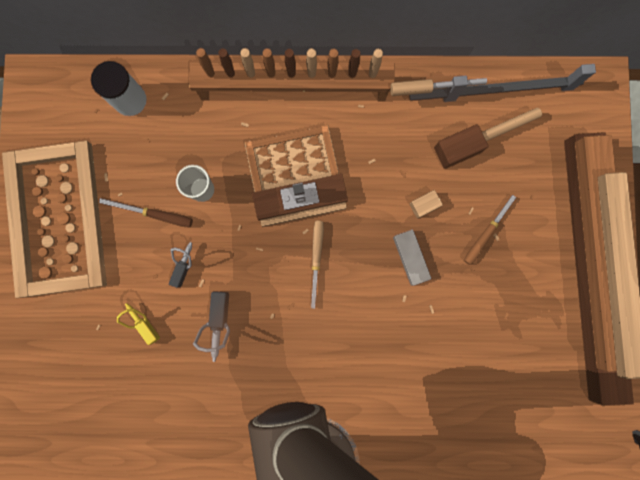

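Look-alikes: a yellow pin (top 137,323 / side 300,402), a large dark-headed pin (top 217,320 / side 335,335) and a small dark-headed pin (top 182,268 / side 266,345). By the description the small dark one is meant. I'll check it in a close crop.

```bash
cat > h.py <<'E'
import numpy as np, cv2
from bench import *
def ray(n,u,v):
    c=camera_info(n);R=c['R'];C=-R.T@c['t'];d=R.T@np.linalg.inv(c['mtx'])@[u,v,1];return C,d/np.linalg.norm(d)
def onz(n,u,v,z):
    C,d=ray(n,u,v);return C+d*(z-C[2])/d[2]
def tri(a,b):
    (C1,d1),(C2,d2)=ray('top',*a),ray('side',*b)
    A=np.c_[d1,-d2];x=np.linalg.lstsq(A,C2-C1,rcond=None)[0]
    p,q=C1+x[0]*d1,C2+x[1]*d2;return (p+q)/2,np.linalg.norm(p-q)*1000
def proj(n,X):
    c=camera_info(n);p=c['mtx']@(c['R']@np.asarray(X)+c['t']);return p[:2]/p[2]
def crop(img,x,y,w,h,k):
    return cv2.resize(img[y:y+h,x:x+w],None,fx=k,fy=k,interpolation=cv2.INTER_CUBIC)
E
python3 - <<'E'
import cv2
from h import crop
t=cv2.imread('pics/top0.png');s=cv2.imread('pics/side0.png')
import numpy as np
a=crop(t,150,225,66,66,6);b=crop(s,230,300,66,66,6)
cv2.imwrite('pics/c1.png',np.hstack([a,b]))
a=crop(t,240,120,110,110,3.6);b=crop(s,200,215,110,110,3.6)
cv2.imwrite('pics/c2.png',np.hstack([a,b]))
E
```

```text
(no output)
```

View pics/c1.png

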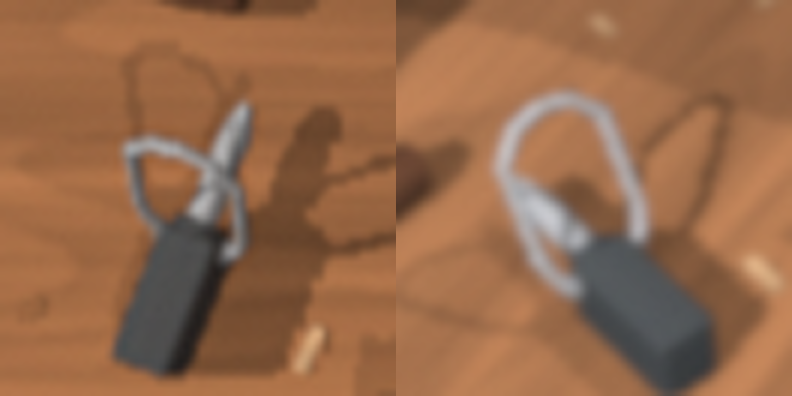

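View pics/c2.png

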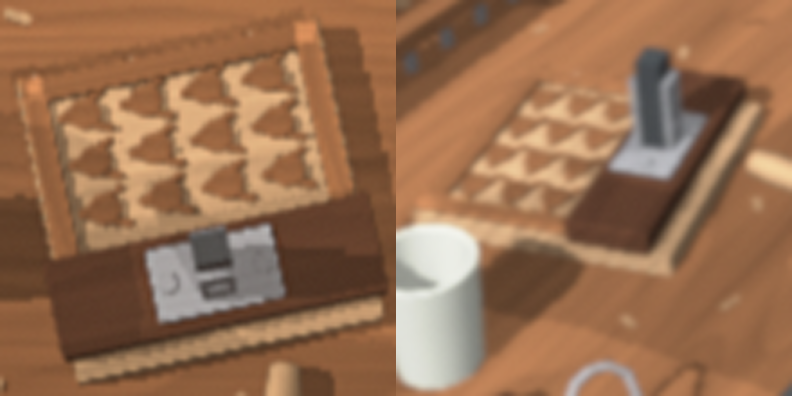

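```bash
python3 - <<'E'
import cv2
from h import *
t=cv2.imread('pics/top0.png');s=cv2.imread('pics/side0.png')
def grid(im,x,y,k,st=5):
    for i in range(0,im.shape[1]//k,st): cv2.putText(im,str(x+i),(i*k,8),0,.32,(0,255,255),1);cv2.line(im,(i*k,10),(i*k,14),(0,255,255),1)
    for i in range(0,im.shape[0]//k,st): cv2.putText(im,str(y+i),(0,i*k+4),0,.32,(0,255,255),1);cv2.line(im,(22,i*k),(26,i*k),(0,255,255),1)
    return im
a=grid(crop(t,162,235,40,56,10),162,235,10);b=grid(crop(s,240,312,40,56,10),240,312,10)
cv2.imwrite('pics/d1.png',np.hstack([a,b]))
a=grid(crop(t,276,172,50,50,8),276,172,8);b=grid(crop(s,250,220,50,50,8),250,220,8)
cv2.imwrite('pics/d2.png',np.hstack([a,b]))
E
```

```text
(no output)
```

View pics/d1.png

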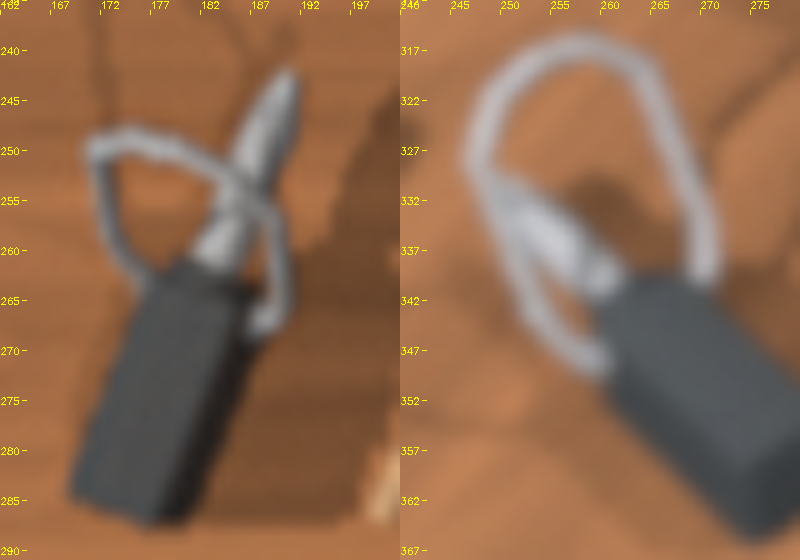

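View pics/d2.png

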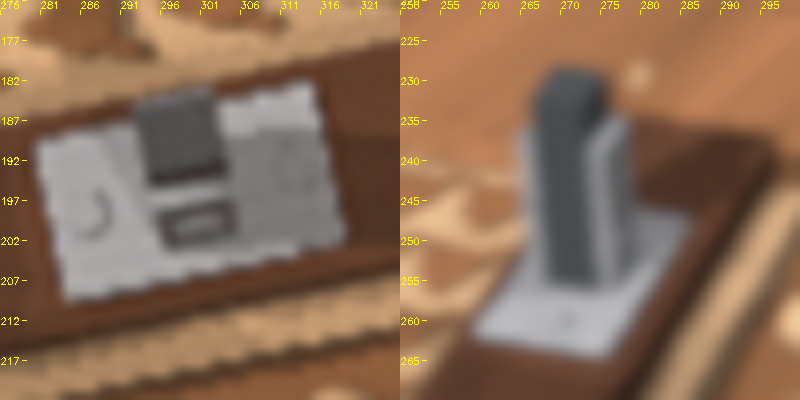

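```bash
python3 - <<'E'
from h import *
t=cv2.imread('pics/top0.png')
# batten + plate mask
hsv=cv2.cvtColor(t,cv2.COLOR_BGR2HSV)
def show(m,name,x,y,w,h,k): cv2.imwrite(name,crop(m,x,y,w,h,k))
sub=(slice(165,235),slice(240,355))
H=hsv[sub]; 
dark=((H[...,2]<105)|(H[...,1]<60)).astype(np.uint8)*255
plate=((H[...,1]<50)&(H[...,2]>85)).astype(np.uint8)*255
for nm,m,z in(('batten',dark,.038),('plate',plate,.040)):
    m=cv2.morphologyEx(m,cv2.MORPH_OPEN,np.ones((3,3)));m=cv2.morphologyEx(m,cv2.MORPH_CLOSE,np.ones((5,5)))
    c=max(cv2.findContours(m,0,2)[0],key=cv2.contourArea)
    cv2.imwrite(f'pics/m_{nm}.png',cv2.resize(m,None,fx=5,fy=5,interpolation=0))
    p=c[:,0]+[240,165]; P=np.array([onz('top',*q,z) for q in p.astype(float)])
    r=cv2.minAreaRect((P[:,:2]*1000).astype(np.float32));print(nm,r,np.round(cv2.boxPoints(r),1).tolist())
# pin head
H=hsv[255:292,160:200]; print()
m=((H[...,1]<70)&(H[...,2]<110)).astype(np.uint8)*255
g=t[255:292,160:200]
gray=cv2.cvtColor(g,cv2.COLOR_BGR2GRAY)
for r in range(0,37,3): print(255+r,[int(v) for v in gray[r]])
E
```

```text
batten ((599.9725341796875, 44.590431213378906), (99.57530212402344, 241.92587280273438), 1.5287452936172485) [[547.0, 164.1999969482422], [553.4000244140625, -77.69999694824219], [653.0, -75.0], [646.5, 166.8000030517578]]
plate ((602.0802612304688, 31.49843406677246), (47.81979751586914, 81.06877136230469), 13.077288627624512) [[569.5999755859375, 65.5999984741211], [588.0, -13.399999618530273], [634.5, -2.5999999046325684], [616.2000122070312, 76.4000015258789]]

255 [125, 125, 125, 126, 126, 127, 127, 128, 128, 127, 131, 130, 109, 91, 107, 117, 124, 124, 125, 122, 116, 112, 114, 134, 154, 137, 124, 122, 110, 102, 108, 123, 127, 127, 122, 100, 88, 89, 88, 88]
258 [127, 125, 125, 124, 121, 121, 120, 117, 117, 117, 117, 122, 127, 100, 92, 100, 103, 103, 104, 103, 102, 108, 138, 168, 170, 140, 106, 95, 114, 116, 97, 110, 115, 108, 102, 86, 81, 81, 82, 81]
261 [122, 122, 122, 122, 124, 123, 123, 122, 123, 123, 122, 121, 123, 124, 114, 103, 93, 88, 85, 76, 74, 87, 111, 129, 120, 98, 89, 92, 105, 126, 98, 74, 77, 79, 79, 78, 80, 80, 80, 79]
264 [112, 115, 114, 115, 115, 116, 116, 116, 1
[... 1086 characters left out ...]
81, 79, 78, 78, 78, 78, 70, 54, 36, 33, 49, 78, 91, 92, 91, 91, 91, 92, 90, 90, 91, 91, 91, 89, 88, 90, 103, 126]
285 [124, 125, 125, 126, 125, 126, 124, 124, 117, 103, 97, 86, 79, 78, 77, 77, 76, 67, 48, 35, 33, 50, 73, 85, 86, 86, 86, 86, 86, 86, 85, 85, 85, 85, 86, 86, 86, 94, 126, 158]
288 [124, 124, 123, 124, 124, 124, 124, 123, 123, 123, 124, 124, 125, 124, 123, 120, 110, 108, 107, 106, 110, 122, 124, 121, 122, 123, 123, 123, 124, 123, 124, 124, 124, 124, 124, 125, 128, 127, 127, 127]
291 [133, 134, 133, 133, 134, 133, 134, 133, 134, 133, 133, 133, 133, 132, 133, 132, 132, 132, 132, 131, 132, 131, 132, 131, 131, 130, 131, 131, 130, 130, 130, 131, 130, 130, 131, 131, 130, 131, 129, 131]
```

View pics/m_batten.png

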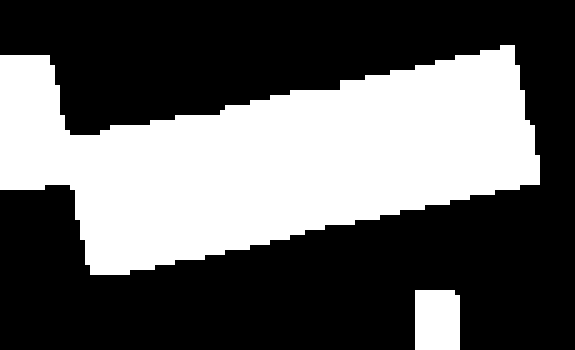

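View pics/m_plate.png

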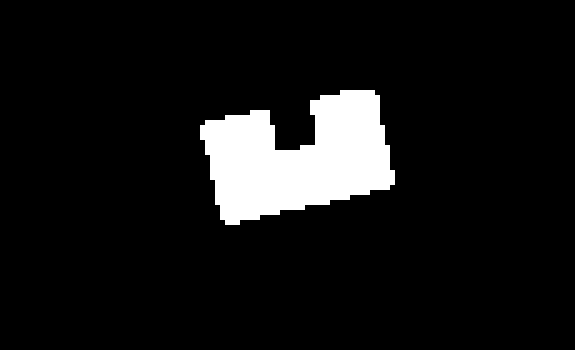

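```bash
python3 - <<'E'
from h import *
m=cv2.imread('pics/m_batten.png',0)[::5,::5]
up=[];lo=[]
for c in range(24,103):
    r=np.flatnonzero(m[:48 if c<60 else 55,c]); 
    up.append((c+240,r[0]+165-.5)); lo.append((c+240,r[-1]+165.5))
for e,z in((up,.038),(lo,.038),(lo,.018)):
    P=np.array([onz('top',*q,z)[:2]*1000 for q in e])
    vx,vy,x0,y0=cv2.fitLine(P.astype(np.float32),cv2.DIST_HUBER,0,.01,.01).ravel()
    print('heading y-edge -> x heading deg',np.degrees(np.arctan(vx/-vy))*-1*-1,(vx,vy),(x0,y0))
t=cv2.imread('pics/top0.png',0);s=cv2.imread('pics/side0.png',0)
print('top'); 
for r in range(178,212): print(r,t[r,286:312].tolist())
print('side')
for r in range(224,262): print(r,s[r,260:284].tolist())
E
```

```text
heading y-edge -> x heading deg 12.622214 (np.float32(0.21852161), np.float32(-0.9758321)) (np.float32(633.812), np.float32(22.37229))
heading y-edge -> x heading deg 9.238189 (np.float32(0.16053912), np.float32(-0.9870295)) (np.float32(572.4185), np.float32(13.084632))
heading y-edge -> x heading deg 9.217911 (np.float32(0.16018978), np.float32(-0.98708624)) (np.float32(575.91754), np.float32(13.78456))
top
178 [99, 92, 99, 102, 98, 97, 94, 85, 87, 118, 155, 166, 168, 165, 163, 162, 157, 161, 156, 153, 152, 155, 155, 154, 155, 154]
179 [114, 113, 122, 123, 114, 109, 107, 101, 103, 119, 143, 152, 158, 154, 152, 154, 152, 155, 153, 154, 154, 153, 144, 142, 142, 134]
180 [135, 135, 137, 137, 135, 133, 132, 133, 133, 136, 140, 142, 144, 144, 147, 150, 150, 147, 144, 143, 141, 132, 110, 103, 98, 89]
181 [139, 139, 139, 140, 141, 141, 141, 141, 140, 141, 141, 139, 133, 131, 132, 133, 132, 121, 108, 104, 96, 87, 75, 74, 71, 69]
182 [140, 141, 141, 140, 142, 142, 142, 141, 132, 132, 130, 123, 113, 108, 112, 108, 100, 84, 76, 73, 69, 70, 75, 75, 78, 89]
183 [143, 144, 140, 132, 131, 130, 130
[... 7353 characters left out ...]
61, 166, 165, 162, 158, 154, 149, 146, 140, 137, 142, 152, 158, 162, 170, 167, 143, 109, 83, 70]
257 [126, 126, 148, 168, 176, 177, 176, 175, 176, 176, 175, 174, 172, 170, 171, 175, 177, 179, 174, 153, 120, 89, 74, 66]
258 [128, 149, 169, 180, 184, 183, 182, 181, 181, 180, 178, 179, 182, 182, 184, 185, 185, 181, 164, 132, 97, 77, 68, 59]
259 [146, 170, 181, 184, 186, 185, 184, 183, 183, 179, 172, 172, 180, 185, 186, 187, 186, 177, 151, 112, 83, 71, 63, 53]
260 [161, 180, 186, 187, 187, 184, 183, 181, 180, 176, 170, 171, 180, 185, 187, 186, 181, 162, 131, 94, 75, 68, 57, 48]
261 [157, 171, 175, 179, 179, 180, 181, 181, 178, 176, 175, 178, 184, 187, 188, 184, 168, 139, 106, 81, 70, 60, 50, 51]
```

```bash
python3 - <<'E'
from h import *
m=cv2.imread('pics/m_batten.png',0)[::5,::5]
lo=[]
for c in range(24,103):
    r=np.flatnonzero(m[:57,c]); lo.append((c+240,r[-1]+165.5))
P=np.array([onz('top',*q,.038)[:2]*1000 for q in lo])
vx,vy,x0,y0=cv2.fitLine(P.astype(np.float32),cv2.DIST_HUBER,0,.01,.01).ravel(); print('lo heading',np.degrees(np.arctan2(vx,-vy)),x0,y0)
th=np.radians(12.7);X=np.array([np.cos(th),np.sin(th),0]);Y=np.array([-np.sin(th),np.cos(th),0])
O=np.array([.602,.0315,0])-.015*X; print('O',O)
W=lambda x,y,z:O+X*x/1e3+Y*y/1e3+np.array([0,0,z/1e3])
for nm,x0,x1,zs in(('cheek',0,5,[99]),('farcheek',25,30,[99]),('stake',5.5,24.5,[97,107,117])):
  for z in zs:
    print(nm,z)
    for x in(x0,x1):
      for y in(11,-11): print('   ',x,y,np.round(proj('top',W(x,y,z)),1),np.round(proj('side',W(x,y,z)),1))
# front-edge: near cheek top front, v=197.4 at u=300 / col298 197.7 
for q in((294.5,198.2),(299,197.6),(303.5,196.8)): print(onz('top',*q,.099))
# pin
for q in((169,284.6),(177.8,287),(176.6,262.3),(185.6,265.3)): print('head',onz('top',*q,.030))
print(tri((191,242.2),(251.2,330.5)),onz('top',191,242.2,.02))
E
```

```text
lo heading 13.071826 567.98505 22.365364
O [0.58736698 0.02820231 0.        ]
cheek 99
    0 11 [294.6 197.8] [273.9 238.5]
    0 -11 [304.7 195.6] [277.  234.1]
    5 11 [294.1 195.5] [272.1 238.2]
    5 -11 [304.2 193.3] [275.2 233.8]
farcheek 99
    25 11 [292.1 186.5] [264.9 237.1]
    25 -11 [302.2 184.3] [268.1 232.8]
    30 11 [291.6 184.2] [263.1 236.9]
    30 -11 [301.7 182. ] [266.3 232.5]
stake 97
    5.5 11 [294.1 195.5] [272.  238.8]
    5.5 -11 [304.2 193.3] [275.1 234.4]
    24.5 11 [292.2 186.9] [265.2 237.8]
    24.5 -11 [302.3 184.7] [268.3 233.4]
stake 107
    5.5 11 [293.8 194.5] [271.7 235.6]
    5.5 -11 [304.  192.3] [274.8 231.2]
    24.5 11 [292.  185.8] [264.9 234.5]
    24.5 -11 [302.2 183.6] [268.  230.2]
stake 117
    5.5 11 [293.6 193.5] [271.4 232.3]
    5.5 -11 [303.9 191.3] [274.5 227.9]
    24.5 11 [291.7 184.7] [264.5 231.3]
    24.5 -11 [302.  182.5] [267.7 226.9]
[0.58408883 0.0390363  0.099     ]
[0.58544418 0.02949663 0.099     ]
[0.58722935 0.01996155 0.099     ]
head [0.39918033 0.32272096 0.03      ]
head [0.3939743  0.30268499 0.03      ]
head [0.44957473 0.30715628 0.03      ]
head [0.4429679  0.28656474 0.03      ]
(array([0.49437652, 0.27717489, 0.02098792]), np.float64(4.523662214279862)) [0.49644915 0.27867147 0.02      ]
```

```bash
cat >> h.py <<'E'
from scipy.spatial.transform import Rotation as Rn
def pose(heading_deg,tilt=0):
    """tool down, tool x at heading; tilt about tool x afterwards"""
    h=np.radians(heading_deg);x=np.array([np.cos(h),np.sin(h),0]);z=np.array([0,0,-1.]);y=np.cross(z,x)
    return Rn.from_matrix(np.c_[x,y,z])*Rn.from_rotvec([tilt,0,0])
def rel(p,R,base=None):
    s=observe(); R0=Rn.from_rotvec(s['tool_rot']);p0=s['eef_pos']
    if base: p0,R0=base
    return np.round((R0.inv()*R).as_rotvec(),3).tolist(),np.round(R0.inv().apply(np.array(p)-p0)*1000,1).tolist()
def st():
    s=observe();R=Rn.from_rotvec(s['tool_rot']).as_matrix()
    print(round(s['time_s'],2),'pos',np.round(s['eef_pos']*1000,1),'head',np.round(np.degrees(np.arctan2(R[1,0],R[0,0])),1),'z',np.round(R[:,2],3),'F',np.round(s['wrist_force'],1),'M',np.round(s['ft_torque'],2),'w',round(s['gripper_width']*1000,1))
E
python3 - <<'E'
from h import *
st();print(rel([.43,-.15,.22],pose(31)));print(rel([.423,.304,.15],pose(71)))
E
```

```text
0.1 pos [ 158.6 -603.8  230.1] head -75.3 z [-0.     0.002 -1.   ] F [ 0.8 -0.2 -0.3] M [-0.04 -0.04  0.02] w 85.6
([-0.002, 0.001, -1.855], [-369.9, -377.8, 11.0])
([-0.003, 0.001, -2.553], [-810.7, -486.3, 81.9])
```

{"method": "step_arm", "body": {"rows": [0,0,-0.37,-110,-113,0,1,0,0,-0.74,-180,-190,5,1,0,0,-1.11,-230,-260,8,1,0,0,-1.48,-330,-330,10,1,0,0,-1.85,-370,-378,10,1,0,0,-1.85,-370,-378,10,1,0,0,-1.85,-370,-378,10,1,0,0,-2,-420,-390,10,1,0,0,-2.1,-470,-400,10,1,0,0,-2.25,-520,-410,15,1]}}

```text
time_s: 1.35
eef_pos: [0.4202, -0.0451, 0.2188]
tool_rot: [3.016, 0.879, 0.002]
wrist_force: [0.3, 0.2, 0.4]
gripper_width: 0.0853
```

```bash
python3 - <<'E'
from h import *
st();print(rel([.423,.304,.12],pose(71)))
E
```

```text
1.35 pos [420.2 -45.1 218.8] head 32.5 z [ 0.001 -0.    -1.   ] F [0.3 0.2 0.4] M [-0.05  0.02  0.05] w 85.3
([0.001, -0.001, -0.672], [189.8, -293.0, 98.8])
```

{"method": "step_arm", "body": {"rows": [0,0,-0.17,40,-60,20,1,0,0,-0.34,80,-120,40,1,0,0,-0.51,120,-180,60,1,0,0,-0.67,160,-240,80,1,0,0,-0.67,190,-293,99,1,0,0,-0.67,190,-293,99,1,0,0,-0.67,190,-293,99,1]}}

```text
time_s: 2.22
eef_pos: [0.4233, 0.3044, 0.1181]
tool_rot: [-2.56, -1.819, 0.004]
wrist_force: [-0.0, -0.6, 0.7]
gripper_width: 0.0853
```

```bash
python3 - <<'E'
from h import *
st();print(rel([.4226,.3041,.006],pose(71)))
t=grab_frame('top')[:,:,::-1];s=grab_frame('side')[:,:,::-1]
cv2.imwrite('pics/e1.png',np.hstack([crop(t,140,220,80,80,5),crop(s,210,290,80,80,5)]))
E
```

```text
2.23 pos [423.3 304.4 118.1] head 70.8 z [-0.002 -0.001 -1.   ] F [-0.  -0.6  0.7] M [-0.01 -0.03  0.02] w 85.3
([-0.002, 0.001, -0.004], [-0.4, -0.4, 112.1])
```

View pics/e1.png

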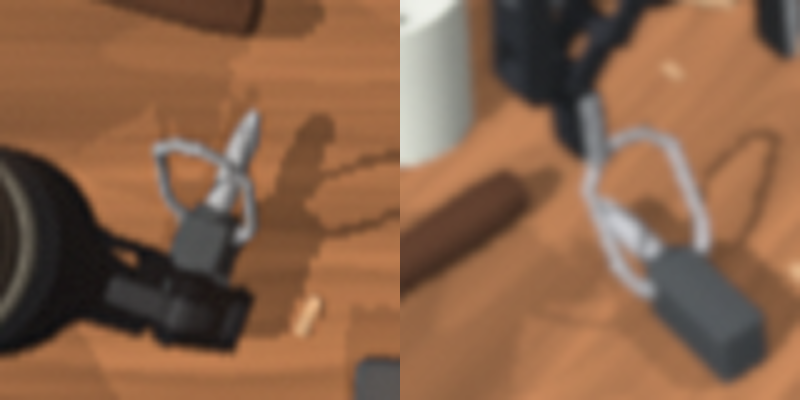

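{"method": "step_arm", "body": {"rows": [0,0,0,0,0,40,1,0,0,0,0,0,75,1,0,0,0,0,0,100,1,0,0,0,0,0,112,1,0,0,0,0,0,115,1,0,0,0,0,0,115,1]}}

```text
time_s: 3.08
eef_pos: [0.4256, 0.3021, 0.0056]
tool_rot: [2.565, 1.813, 0.002]
wrist_force: [0.5, -0.0, -0.3]
gripper_width: 0.0853
```

```bash
python3 - <<'E'
from h import *
st()
t=grab_frame('top')[:,:,::-1];s=grab_frame('side')[:,:,::-1]
cv2.imwrite('pics/e2.png',np.hstack([crop(t,140,220,80,80,5),crop(s,210,290,80,80,5)]))
E
```

```text
3.08 pos [425.6 302.1   5.6] head 70.5 z [ 0.001  0.001 -1.   ] F [ 0.5 -0.  -0.3] M [ 0.03 -0.04 -0.03] w 85.3
```

View pics/e2.png

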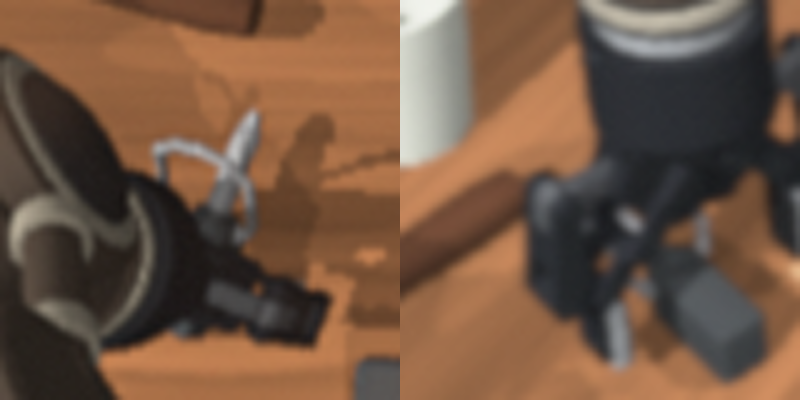

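{"method": "step_arm", "body": {"rows": [0,0,0,0,-4,3,1,0,0,0,0,-4,3,1,0,0,0,0,-4,3,-1,0,0,0,0,-4,3,-1,0,0,0,0,-4,3,-1,0,0,0,0,-4,3,-1,0,0,0,0,-4,3,-1,0,0,0,0,-4,3,-1], "force": 90}}

```text
time_s: 4.18
eef_pos: [0.4215, 0.3038, 0.0021]
tool_rot: [-2.565, -1.814, -0.002]
wrist_force: [-0.5, 0.6, 2.5]
gripper_width: 0.0229
```

```bash
python3 - <<'E'
from h import *
st()
E
```

```text
4.17 pos [421.5 303.8   2.1] head 70.5 z [ 0.001  0.001 -1.   ] F [-0.5  0.6  2.5] M [ 0.11  0.04 -0.05] w 22.9
```

{"method": "step_arm", "body": {"rows": [0,0,0,0,0,-20,-1,0,0,0,0,0,-60,-1,0,0,0,0,0,-110,-1,0,0,0,0,0,-140,-1,0,0,0,0,0,-140,-1,0,0,0,0,0,-140,-1]}}

```text
time_s: 4.92
eef_pos: [0.4192, 0.3023, 0.1395]
tool_rot: [-2.565, -1.814, 0.007]
wrist_force: [-0.9, -0.9, -3.8]
gripper_width: 0.0225
```

```bash
python3 - <<'E'
from h import *
st()
t=grab_frame('top')[:,:,::-1];s=grab_frame('side')[:,:,::-1]
cv2.imwrite('pics/e3.png',np.hstack([crop(t,120,190,100,100,4),crop(s,200,220,100,100,4)]))
th=np.radians(12.9);X=np.array([np.cos(th),np.sin(th),0]);O=np.array([.5865,.0287,0])
print(rel(O-X*.108+[0,0,.068],pose(102.9)))
E
```

```text
4.92 pos [419.2 302.3 139.5] head 70.5 z [-0.004 -0.002 -1.   ] F [-0.9 -0.9 -3.8] M [-0.03  0.04 -0.01] w 22.5
([-0.004, 0.003, -0.565], [-259.6, 158.1, 71.6])
```

View pics/e3.png

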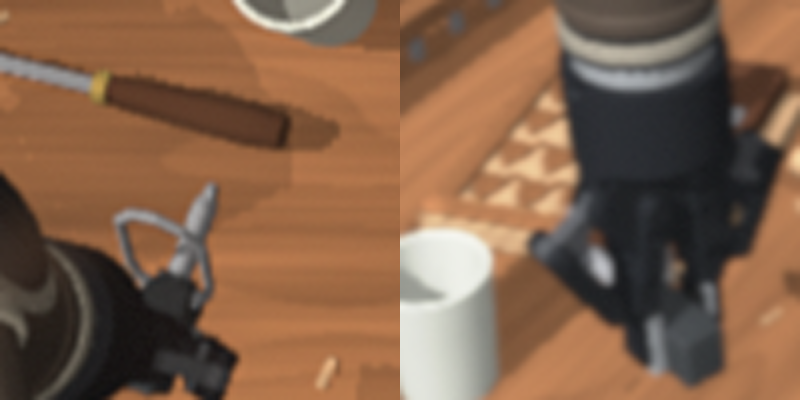

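{"method": "step_arm", "body": {"rows": [0,0,-0.08,-40,15,0,-1,0,0,-0.16,-80,35,0,-1,0,0,-0.24,-120,60,0,-1,0,0,-0.32,-160,90,0,-1,0,0,-0.4,-200,115,5,-1,0,0,-0.48,-240,145,10,-1,0,0,-0.565,-260,158,20,-1,0,0,-0.565,-260,158,30,-1,0,0,-0.565,-260,158,40,-1,0,0,-0.565,-260,158,40,-1]}}

```text
time_s: 6.28
eef_pos: [0.4814, 0.0067, 0.0999]
tool_rot: [-1.954, -2.455, 0.003]
wrist_force: [0.4, -0.5, -3.2]
gripper_width: 0.0225
```

```bash
python3 - <<'E'
from h import *
st()
t=grab_frame('top')[:,:,::-1];s=grab_frame('side')[:,:,::-1]
cv2.imwrite('pics/f_top.png',t);cv2.imwrite('pics/f_side.png',s)
cv2.imwrite('pics/f1.png',np.hstack([crop(t,270,170,66,100,6),crop(s,240,200,66,100,6)]))
th=np.radians(12.9);X=np.array([np.cos(th),np.sin(th),0]);O=np.array([.5865,.0287,0])
print(rel(O-X*.108+[0,0,.068],pose(102.9)))
E
```

```text
6.28 pos [481.4   6.7  99.9] head 103.0 z [-0.004  0.001 -1.   ] F [ 0.4 -0.5 -3.2] M [ 0.05  0.03 -0.04] w 22.5
([-0.001, -0.0, 0.001], [-1.5, -2.1, 33.4])
```

View pics/f1.png

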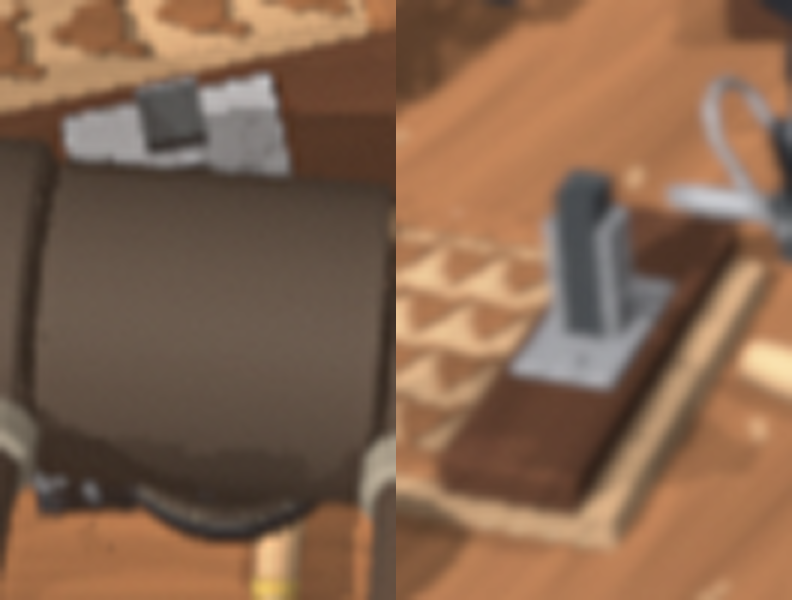

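{"method": "step_arm", "body": {"rows": [0,0,0,-1,0,12,-1,0,0,0,-2,6,24,-1,0,0,0,-2,12,34,-1,0,0,0,-2,12,34,-1,0,0,0,-2,12,34,-1]}}

```text
time_s: 7.0
eef_pos: [0.4955, 0.0064, 0.0675]
tool_rot: [-1.958, -2.457, 0.0]
wrist_force: [0.6, -0.6, -3.2]
gripper_width: 0.0227
```

```bash
cat >> h.py <<'E'
th=np.radians(12.9);X=np.array([np.cos(th),np.sin(th),0]);Y=np.array([-X[1],X[0],0]);O=np.array([.5865,.0287,0])
def loc():
    s=observe();R=Rn.from_rotvec(s['tool_rot']).as_matrix();d=s['eef_pos']-O
    tip=s['eef_pos']+R[:,1]*.079-R[:,2]*.018
    print('t',round(s['time_s'],2),'TCP in slot: x %.1f y %.1f z %.1f'%tuple(1e3*np.array([d@X,d@Y,d[2]])),'tip x %.1f y %.1f z %.1f'%tuple(1e3*np.array([(tip-O)@X,(tip-O)@Y,tip[2]])),'F x %.1f y %.1f z %.1f'%(s['wrist_force']@X,s['wrist_force']@Y,s['wrist_force'][2]),'M x %.2f y %.2f z %.2f'%(s['ft_torque']@X,s['ft_torque']@Y,s['ft_torque'][2]),'w',round(s['gripper_width']*1e3,1)); return tip
def vplane(n,u,v):
    C,d=ray(n,u,v);k=((O-C)@Y)/(d@Y);p=C+d*k;return np.round([1e3*(p-O)@X,1e3*p[2]],1)
E
python3 - <<'E'
from h import *
st();tip=loc()
s=grab_frame('side')[:,:,::-1]
cv2.imwrite('pics/g1.png',crop(s,255,215,60,45,13))
print(proj('side',tip),proj('side',tip-X*.048),proj('side',O+[0,0,.084]))
E
```

```text
7.0 pos [495.5   6.4  67.5] head 102.9 z [-0.  0. -1.] F [ 0.6 -0.6 -3.2] M [ 0.   -0.04 -0.05] w 22.7
t 7.0 TCP in slot: x -93.7 y -1.5 z 67.5 tip x -14.7 y -1.4 z 85.5 F x 0.5 y -0.7 z -3.2 M x -0.01 y -0.04 z -0.05 w 22.7
[281.50142505 241.28101264] [298.99036745 243.88453965] [276.05231656 241.27026066]
```

View pics/g1.png

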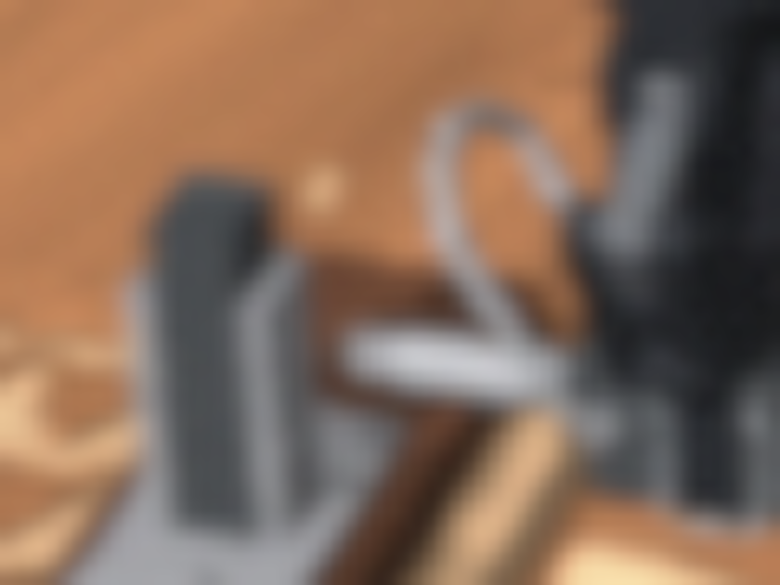

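{"method": "step_arm", "body": {"rows": [0,0,0,1,4,1,-1,0,0,0,1.4,8,1,-1,0,0,0,1.4,12,1,-1,0,0,0,1.4,12,1,-1,0,0,0,1.4,14,1,-1]}}

```text
time_s: 7.68
eef_pos: [0.5086, 0.0109, 0.0666]
tool_rot: [-1.958, -2.457, 0.0]
wrist_force: [-0.2, 0.1, -3.8]
gripper_width: 0.0228
```

```bash
python3 - <<'E'
from h import *
loc()
E
```

```text
t 7.67 TCP in slot: x -80.0 y 0.0 z 66.6 tip x -0.9 y 0.0 z 84.6 F x -0.2 y 0.2 z -3.8 M x -0.06 y 0.03 z -0.02 w 22.8
```

{"method": "step_arm", "body": {"rows": [0,0,0,0,1,0,-1,0,0,0,0,2,0,-1,0,0,0,0,3,0,-1,0,0,0,0,4,0,-1,0,0,0,0,4.5,0,-1]}}

```text
time_s: 8.3
eef_pos: [0.5132, 0.0119, 0.0667]
tool_rot: [1.958, 2.457, 0.0]
wrist_force: [0.3, -0.0, -2.8]
gripper_width: 0.0226
```

```bash
python3 - <<'E'
from h import *
loc()
E
```

```text
t 8.3 TCP in slot: x -75.2 y -0.1 z 66.7 tip x 3.8 y -0.1 z 84.7 F x 0.2 y -0.1 z -2.8 M x -0.03 y -0.07 z -0.03 w 22.6
```

Inside the near slot without contact (or still just short of it). Advancing in small steps.

{"method": "step_arm", "body": {"rows": [0,0,0,0,1,0,-1,0,0,0,0,2,0,-1,0,0,0,0,2,0,-1]}}

```text
time_s: 8.68
eef_pos: [0.5152, 0.0123, 0.0667]
tool_rot: [1.958, 2.457, 0.0]
wrist_force: [-0.1, 0.2, -2.8]
gripper_width: 0.0226
```

```bash
python3 - <<'E'
from h import *
loc()
E
```

```text
t 8.68 TCP in slot: x -73.1 y -0.1 z 66.7 tip x 5.9 y -0.1 z 84.7 F x -0.0 y 0.2 z -2.8 M x -0.04 y 0.06 z 0.06 w 22.6
```

{"method": "step_arm", "body": {"rows": [0,0,0,0,1,0,-1,0,0,0,0,1.5,0,-1,0,0,0,0,1.5,0,-1]}}

```text
time_s: 9.05
eef_pos: [0.5166, 0.0127, 0.0667]
tool_rot: [1.958, 2.457, 0.0]
wrist_force: [-0.3, 0.0, -3.5]
gripper_width: 0.0225
```

```bash
python3 - <<'E'
from h import *
loc()
E
```

```text
t 9.05 TCP in slot: x -71.7 y -0.0 z 66.7 tip x 7.3 y -0.0 z 84.7 F x -0.2 y 0.1 z -3.5 M x -0.02 y 0.03 z 0.00 w 22.5
```

{"method": "step_arm", "body": {"rows": [0,0,0,0,1,0,-1,0,0,0,0,2,0,-1,0,0,0,0,2,0,-1]}}

```text
time_s: 9.43
eef_pos: [0.5185, 0.013, 0.0666]
tool_rot: [-1.958, -2.457, 0.0]
wrist_force: [-0.5, -0.4, -3.6]
gripper_width: 0.0226
```

```bash
python3 - <<'E'
from h import *
loc()
E
```

```text
t 9.43 TCP in slot: x -69.8 y -0.2 z 66.6 tip x 9.2 y -0.2 z 84.6 F x -0.6 y -0.3 z -3.6 M x -0.15 y 0.13 z -0.06 w 22.6
```

{"method": "step_arm", "body": {"rows": [0,0,0,0,1,0,-1,0,0,0,0,2,0,-1,0,0,0,0,2,0,-1]}}

```text
time_s: 9.8
eef_pos: [0.52, 0.0132, 0.0665]
tool_rot: [-1.958, -2.456, 0.002]
wrist_force: [-2.1, -2.5, -3.6]
gripper_width: 0.0221
```

```bash
python3 - <<'E'
from h import *
loc()
E
```

```text
t 9.8 TCP in slot: x -68.3 y -0.3 z 66.5 tip x 10.8 y -0.3 z 84.4 F x -2.6 y -2.0 z -3.6 M x -0.46 y 0.35 z -0.15 w 22.1
```

```bash
python3 - <<'E'
from h import *
s=grab_frame('side')[:,:,::-1]
cv2.imwrite('pics/g2.png',crop(s,255,215,60,45,13))
tip=loc();print([proj('side',tip-X*k) for k in(0,.012,.048)])
E
```

```text
t 9.85 TCP in slot: x -68.2 y -0.2 z 66.5 tip x 10.8 y -0.2 z 84.4 F x -2.3 y -2.5 z -3.4 M x -0.39 y 0.39 z -0.21 w 22.3
[array([272.20966022, 240.50816771]), array([276.50403667, 241.1489842 ]), array([289.51692068, 243.09079595])]
```

View pics/g2.png

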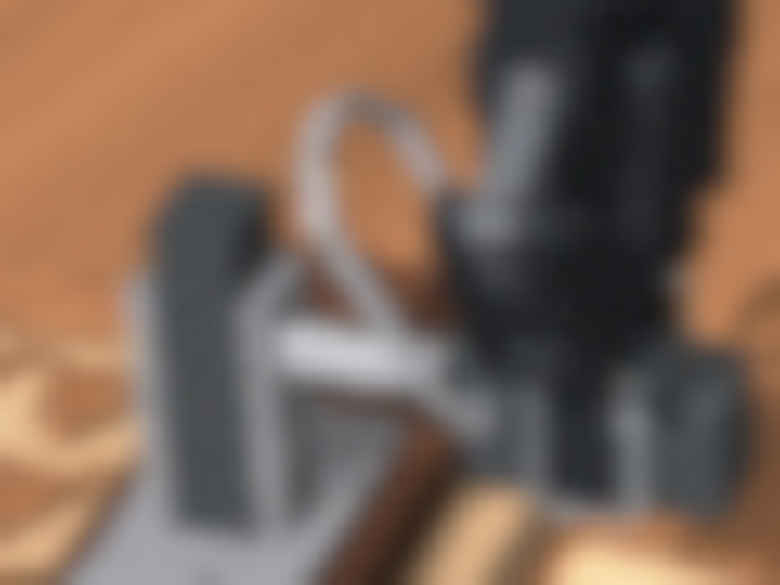

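{"method": "step_arm", "body": {"rows": [0,0,0,-0.5,-0.5,0,-1,0,0,0,-1,-0.5,0,-1,0,0,0,-1,-0.5,0,-1]}}

```text
time_s: 10.22
eef_pos: [0.5209, 0.0128, 0.067]
tool_rot: [1.957, 2.456, 0.002]
wrist_force: [-0.4, -0.1, -1.6]
gripper_width: 0.0226
```

```bash
python3 - <<'E'
from h import *
loc()
E
```

```text
t 10.22 TCP in slot: x -67.5 y -0.9 z 67.0 tip x 11.4 y -0.9 z 85.1 F x -0.4 y 0.0 z -1.6 M x -0.04 y 0.07 z -0.00 w 22.6
```

{"method": "step_arm", "body": {"rows": [0,0,0,0,1,0,-1,0,0,0,0,1.5,0,-1,0,0,0,0,1.5,0,-1]}}

```text
time_s: 10.6
eef_pos: [0.522, 0.0129, 0.0668]
tool_rot: [1.957, 2.457, 0.001]
wrist_force: [-1.0, 0.3, -3.0]
gripper_width: 0.023
```

```bash
python3 - <<'E'
from h import *
loc()
E
```

```text
t 10.6 TCP in slot: x -66.4 y -1.0 z 66.8 tip x 12.6 y -1.0 z 84.9 F x -0.9 y 0.6 z -3.0 M x -0.01 y 0.03 z -0.01 w 23.0
```

{"method": "step_arm", "body": {"rows": [0,0,0,0,1,0,-1,0,0,0,0,2,0,-1,0,0,0,0,2,0,-1]}}

```text
time_s: 10.98
eef_pos: [0.5238, 0.0133, 0.0667]
tool_rot: [1.958, 2.457, 0.0]
wrist_force: [0.4, -0.1, -2.2]
gripper_width: 0.0228
```

```bash
python3 - <<'E'
from h import *
loc()
E
```

```text
t 10.97 TCP in slot: x -64.6 y -1.0 z 66.7 tip x 14.4 y -1.0 z 84.7 F x 0.3 y -0.2 z -2.2 M x -0.05 y 0.01 z 0.03 w 22.8
```

{"method": "step_arm", "body": {"rows": [0,0,0,0,1,0,-1,0,0,0,0,2,0,-1,0,0,0,0,2,0,-1]}}

```text
time_s: 11.35
eef_pos: [0.5256, 0.0136, 0.0667]
tool_rot: [-1.958, -2.457, 0.0]
wrist_force: [-0.4, -0.5, -2.6]
gripper_width: 0.0224
```

```bash
python3 - <<'E'
from h import *
loc()
E
```

```text
t 11.35 TCP in slot: x -62.8 y -1.1 z 66.7 tip x 16.2 y -1.1 z 84.7 F x -0.5 y -0.4 z -2.6 M x -0.07 y 0.03 z -0.08 w 22.4
```

{"method": "step_arm", "body": {"rows": [0,0,0,0,1,0,-1,0,0,0,0,1.5,0,-1,0,0,0,0,1.5,0,-1]}}

```text
time_s: 11.72
eef_pos: [0.5272, 0.0138, 0.0667]
tool_rot: [1.958, 2.457, 0.0]
wrist_force: [-1.2, -2.0, -2.6]
gripper_width: 0.0226
```

```bash
python3 - <<'E'
from h import *
loc()
E
```

```text
t 11.72 TCP in slot: x -61.1 y -1.2 z 66.7 tip x 17.9 y -1.2 z 84.7 F x -1.6 y -1.7 z -2.6 M x -0.21 y 0.14 z -0.12 w 22.6
```

{"method": "step_arm", "body": {"rows": [0,0,0,0,1,0,-1,0,0,0,0,1.5,0,-1,0,0,0,0,1.5,0,-1]}}

```text
time_s: 12.1
eef_pos: [0.5285, 0.0142, 0.0667]
tool_rot: [1.958, 2.457, -0.0]
wrist_force: [-0.5, -2.0, -1.6]
gripper_width: 0.0226
```

```bash
python3 - <<'E'
from h import *
loc()
E
```

```text
t 12.1 TCP in slot: x -59.8 y -1.2 z 66.7 tip x 19.2 y -1.2 z 84.7 F x -0.9 y -1.8 z -1.6 M x -0.42 y 0.17 z -0.15 w 22.6
```

{"method": "step_arm", "body": {"rows": [0,0,0,-0.5,0,0,-1,0,0,0,-0.5,1,0,-1,0,0,0,-0.5,1.5,0,-1]}}

```text
time_s: 12.48
eef_pos: [0.5302, 0.0144, 0.0667]
tool_rot: [1.958, 2.457, 0.001]
wrist_force: [-1.6, -0.3, -2.4]
gripper_width: 0.0224
```

```bash
python3 - <<'E'
from h import *
loc()
E
```

```text
t 12.47 TCP in slot: x -58.0 y -1.4 z 66.7 tip x 21.0 y -1.4 z 84.8 F x -1.6 y 0.0 z -2.4 M x -0.16 y 0.13 z -0.07 w 22.4
```

{"method": "step_arm", "body": {"rows": [0,0,0,0,1,0,-1,0,0,0,0,2,0,-1,0,0,0,0,2,0,-1]}}

```text
time_s: 12.85
eef_pos: [0.5323, 0.0148, 0.0667]
tool_rot: [1.958, 2.457, 0.001]
wrist_force: [-0.6, -0.4, -3.2]
gripper_width: 0.0225
```

```bash
python3 - <<'E'
from h import *
loc()
E
```

```text
t 12.85 TCP in slot: x -55.9 y -1.4 z 66.7 tip x 23.1 y -1.4 z 84.8 F x -0.7 y -0.2 z -3.2 M x -0.06 y 0.03 z 0.03 w 22.5
```

{"method": "step_arm", "body": {"rows": [0,0,0,0,1,0,-1,0,0,0,0,2,0,-1,0,0,0,0,3,0,-1,0,0,0,0,3,0,-1]}}

```text
time_s: 13.35
eef_pos: [0.5351, 0.0154, 0.0667]
tool_rot: [1.958, 2.457, 0.0]
wrist_force: [0.4, 0.0, -2.6]
gripper_width: 0.0222
```

```bash
python3 - <<'E'
from h import *
loc()
E
```

```text
t 13.35 TCP in slot: x -53.1 y -1.5 z 66.7 tip x 25.9 y -1.5 z 84.8 F x 0.4 y -0.1 z -2.6 M x 0.00 y -0.03 z 0.03 w 22.2
```

{"method": "step_arm", "body": {"rows": [0,0,0,0,1,0,-1,0,0,0,0,2,0,-1,0,0,0,0,2,0,-1]}}

```text
time_s: 13.72
eef_pos: [0.537, 0.0158, 0.0667]
tool_rot: [1.958, 2.457, 0.0]
wrist_force: [0.2, -0.6, -3.1]
gripper_width: 0.0231
```

```bash
python3 - <<'E'
from h import *
loc()
E
```

```text
t 13.72 TCP in slot: x -51.1 y -1.5 z 66.7 tip x 27.9 y -1.5 z 84.7 F x 0.0 y -0.6 z -3.1 M x -0.02 y 0.05 z -0.01 w 23.1
```

{"method": "step_arm", "body": {"rows": [0,0,0,0,1,0,-1,0,0,0,0,2,0,-1,0,0,0,0,3,0,-1,0,0,0,0,4,0,-1,0,0,0,0,4,0,-1]}}

```text
time_s: 14.35
eef_pos: [0.5409, 0.0167, 0.0667]
tool_rot: [1.958, 2.457, 0.0]
wrist_force: [0.5, -0.4, -4.1]
gripper_width: 0.0229
```

```bash
python3 - <<'E'
from h import *
loc()
E
```

```text
t 14.35 TCP in slot: x -47.1 y -1.6 z 66.7 tip x 31.9 y -1.6 z 84.7 F x 0.4 y -0.5 z -4.1 M x -0.04 y 0.00 z 0.04 w 22.9
```

{"method": "step_arm", "body": {"rows": [0,0,0,0,1,0,-1,0,0,0,0,2,0,-1,0,0,0,0,3,0,-1,0,0,0,0,4,0,-1,0,0,0,0,4,0,-1]}}

```text
time_s: 14.98
eef_pos: [0.5448, 0.0176, 0.0667]
tool_rot: [1.958, 2.457, 0.0]
wrist_force: [0.1, 0.2, -4.2]
gripper_width: 0.0227
```

```bash
python3 - <<'E'
from h import *
loc()
s=grab_frame('side')[:,:,::-1]
cv2.imwrite('pics/g3.png',crop(s,245,215,60,45,13))
E
```

```text
t 14.97 TCP in slot: x -43.1 y -1.5 z 66.7 tip x 35.9 y -1.5 z 84.8 F x 0.1 y 0.2 z -4.2 M x -0.10 y 0.01 z 0.02 w 22.7
```

View pics/g3.png

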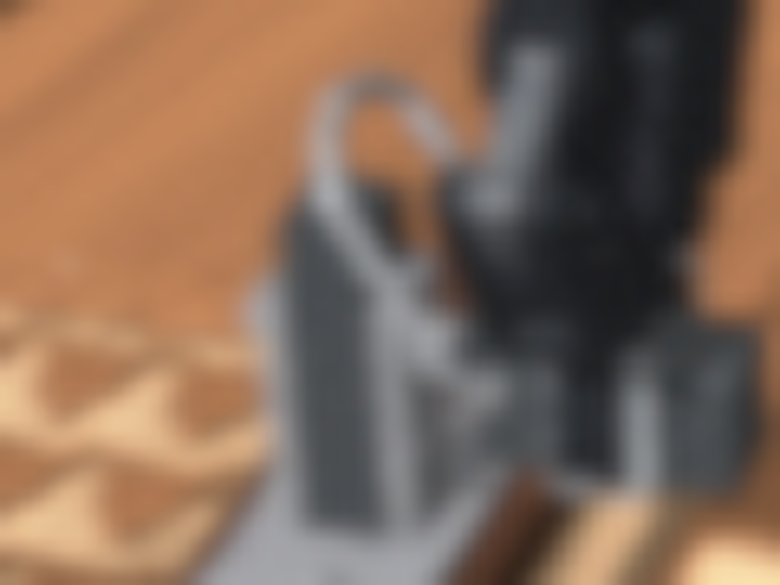

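{"method": "step_arm", "body": {"rows": [0,0,0,0,1,0,-1,0,0,0,0,2,0,-1,0,0,0,0,3,0,-1,0,0,0,0,4,0,-1,0,0,0,0,5,0,-1,0,0,0,0,5,0,-1]}}

```text
time_s: 15.78
eef_pos: [0.5497, 0.0187, 0.0667]
tool_rot: [1.958, 2.457, 0.0]
wrist_force: [-0.6, -0.2, -3.2]
gripper_width: 0.0228
```

```bash
python3 - <<'E'
from h import *
loc()
E
```

```text
t 15.78 TCP in slot: x -38.1 y -1.5 z 66.7 tip x 40.9 y -1.5 z 84.8 F x -0.6 y -0.1 z -3.2 M x -0.01 y 0.08 z 0.00 w 22.8
```

{"method": "step_arm", "body": {"rows": [0,0,0,0,1,0,-1,0,0,0,0,2,0,-1,0,0,0,0,3,0,-1,0,0,0,0,3,0,-1]}}

```text
time_s: 16.27
eef_pos: [0.5527, 0.0194, 0.0668]
tool_rot: [1.958, 2.457, 0.0]
wrist_force: [-0.4, -0.2, -2.7]
gripper_width: 0.0225
```

```bash
python3 - <<'E'
from h import *
loc()
E
```

```text
t 16.27 TCP in slot: x -35.1 y -1.6 z 66.8 tip x 43.9 y -1.5 z 84.8 F x -0.4 y -0.1 z -2.7 M x 0.02 y 0.05 z -0.03 w 22.5
```

{"method": "step_arm", "body": {"rows": [0,0,0,0,0.7,0,-1,0,0,0,0,1.4,0,-1,0,0,0,0,1.4,0,-1]}}

```text
time_s: 16.65
eef_pos: [0.554, 0.0197, 0.0667]
tool_rot: [1.958, 2.457, 0.0]
wrist_force: [1.0, -1.0, -2.7]
gripper_width: 0.0224
```

```bash
python3 - <<'E'
from h import *
loc()
E
```

```text
t 16.65 TCP in slot: x -33.7 y -1.5 z 66.7 tip x 45.3 y -1.5 z 84.7 F x 0.7 y -1.2 z -2.7 M x -0.02 y 0.01 z -0.02 w 22.4
```

{"method": "step_arm", "body": {"rows": [0,0,0,0,0.7,0,-1,0,0,0,0,1.2,0,-1,0,0,0,0,1.2,0,-1]}}

```text
time_s: 17.02
eef_pos: [0.5551, 0.0199, 0.0667]
tool_rot: [1.958, 2.457, 0.0]
wrist_force: [-0.3, 0.6, -3.1]
gripper_width: 0.0224
```

```bash
python3 - <<'E'
from h import *
loc()
E
```

```text
t 17.02 TCP in slot: x -32.6 y -1.5 z 66.7 tip x 46.4 y -1.5 z 84.7 F x -0.1 y 0.6 z -3.1 M x 0.01 y -0.01 z -0.01 w 22.4
```

{"method": "step_arm", "body": {"rows": [0,0,0,0,0.7,0,-1,0,0,0,0,1,0,-1,0,0,0,0,1,0,-1]}}

```text
time_s: 17.4
eef_pos: [0.5554, 0.02, 0.0666]
tool_rot: [-1.957, -2.456, 0.001]
wrist_force: [-1.8, -0.6, -1.2]
gripper_width: 0.0226
```

```bash
python3 - <<'E'
from h import *
loc()
E
```

```text
t 17.4 TCP in slot: x -32.2 y -1.5 z 66.6 tip x 46.8 y -1.5 z 84.5 F x -1.9 y -0.2 z -1.2 M x -0.08 y 0.30 z -0.03 w 22.6
```

{"method": "step_arm", "body": {"rows": [0,0,0,0,0.7,0,-1,0,0,0,0,1,0,-1,0,0,0,0,1,0,-1]}}

```text
time_s: 17.77
eef_pos: [0.5555, 0.0201, 0.0665]
tool_rot: [-1.956, -2.455, 0.004]
wrist_force: [-5.4, -1.9, 0.9]
gripper_width: 0.0221
```

```bash
python3 - <<'E'
from h import *
loc()
s=grab_frame('side')[:,:,::-1]
cv2.imwrite('pics/g4.png',crop(s,245,215,60,45,13))
E
```

```text
t 17.77 TCP in slot: x -32.2 y -1.5 z 66.5 tip x 46.9 y -1.5 z 84.2 F x -5.7 y -0.6 z 0.9 M x -0.10 y 0.71 z -0.09 w 22.1
```

View pics/g4.png

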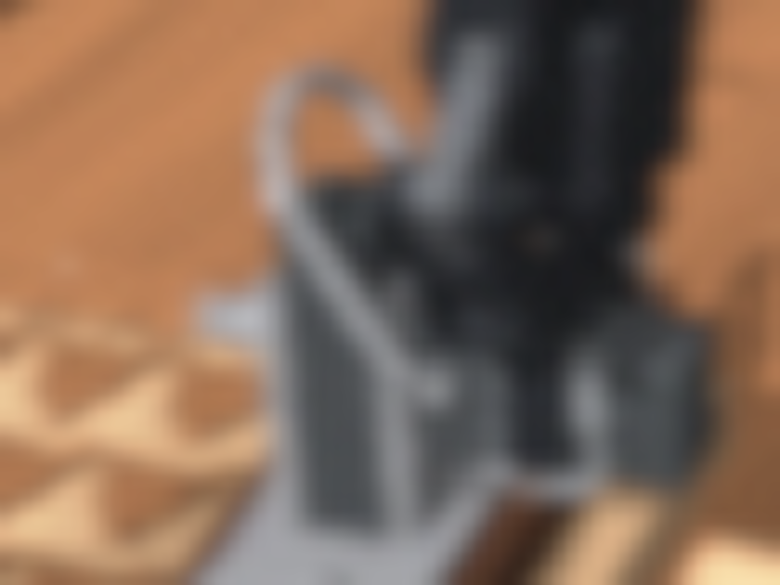

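{"method": "step_arm", "body": {"rows": [0,0,0,0,0.7,0,-1,0,0,0,0,1.4,0,-1,0,0,0,0,1.4,0,-1]}}

```text
time_s: 18.2
eef_pos: [0.5554, 0.02, 0.0665]
tool_rot: [-1.955, -2.454, 0.008]
wrist_force: [-8.1, -2.5, 4.7]
gripper_width: 0.0227
```

```bash
python3 - <<'E'
from h import *
loc()
E
```

```text
t 18.2 TCP in slot: x -32.2 y -1.5 z 66.5 tip x 46.9 y -1.5 z 84.0 F x -8.5 y -0.6 z 4.7 M x -0.11 y 1.18 z -0.06 w 22.7
```

{"method": "step_arm", "body": {"rows": [0,0,0,0,0.5,0,-1,0,0,0,0,1,0,-1,0,0,0,0,1,0,-1]}}

```text
time_s: 18.58
eef_pos: [0.5554, 0.02, 0.0665]
tool_rot: [-1.953, -2.452, 0.01]
wrist_force: [-11.8, -4.4, 6.6]
gripper_width: 0.0227
```

```bash
python3 - <<'E'
from h import *
loc()
E
```

```text
t 18.57 TCP in slot: x -32.2 y -1.5 z 66.5 tip x 46.9 y -1.5 z 83.8 F x -12.5 y -1.6 z 6.6 M x -0.26 y 1.43 z -0.13 w 22.7
```

{"method": "step_arm", "body": {"rows": [0,0,0,0,-1.5,0,-1,0,0,0,0,-2.5,0,-1,0,0,0,0,-2.5,0,-1]}}

```text
time_s: 18.95
eef_pos: [0.5555, 0.02, 0.0665]
tool_rot: [-1.957, -2.455, 0.003]
wrist_force: [-5.1, -1.9, 1.0]
gripper_width: 0.0228
```

```bash
python3 - <<'E'
from h import *
loc()
E
```

```text
t 18.95 TCP in slot: x -32.2 y -1.5 z 66.5 tip x 46.9 y -1.5 z 84.2 F x -5.4 y -0.8 z 1.0 M x -0.16 y 0.77 z -0.08 w 22.8
```

{"method": "step_arm", "body": {"rows": [0,0,0,0,0,0,-0.2,0,0,0,0,0,0,0.1,0,0,0,0,0,0,0.2,0,0,0,0,0,0,0.2]}}

```text
time_s: 19.45
eef_pos: [0.5575, 0.0204, 0.067]
tool_rot: [1.957, 2.456, 0.001]
wrist_force: [-0.5, -0.3, -0.2]
gripper_width: 0.051
```

```bash
python3 - <<'E'
from h import *
loc()
s=grab_frame('side')[:,:,::-1]
cv2.imwrite('pics/g5.png',crop(s,245,205,60,55,13)[:600])
E
```

```text
t 19.45 TCP in slot: x -30.1 y -1.6 z 67.0 tip x 48.8 y -1.6 z 85.1 F x -0.5 y -0.1 z -0.2 M x 0.01 y -0.04 z -0.02 w 51.0
```

View pics/g5.png

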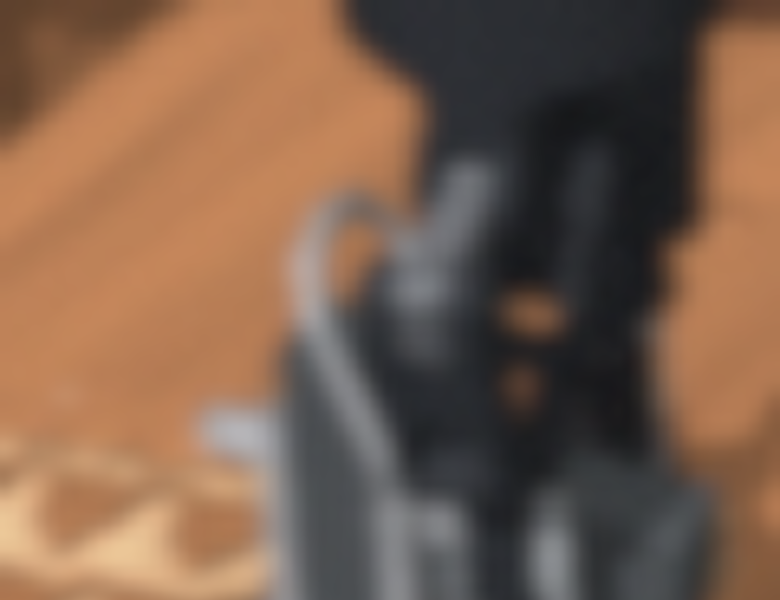

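{"method": "step_arm", "body": {"rows": [0,0,0,0,-2,-15,0.2,0,0,0,0,-2,-40,0.2,0,0,0,0,-2,-80,0.2,0,0,0,0,-2,-120,0.2,0,0,0,0,-10,-120,-1,0,0,0,0,-80,-120,-1,0,0,0,0,-140,-120,-1,0,0,0,0,-140,-120,-1]}}

```text
time_s: 20.5
eef_pos: [0.4132, -0.0107, 0.1838]
tool_rot: [-1.955, -2.45, 0.007]
wrist_force: [1.7, 0.5, -0.2]
gripper_width: -0.0001
```

```bash
python3 - <<'E'
from h import *
loc()
s=grab_frame('side')[:,:,::-1];t=grab_frame('top')[:,:,::-1]
cv2.imwrite('pics/h_top.png',t);cv2.imwrite('pics/h_side.png',s)
cv2.imwrite('pics/g6.png',np.hstack([crop(t,275,165,50,60,8),crop(s,255,205,50,60,8)]))
E
```

```text
t 20.5 TCP in slot: x -177.7 y 0.3 z 183.8 tip x -98.5 y 0.1 z 201.2 F x 1.7 y 0.1 z -0.2 M x 0.02 y -0.02 z 0.03 w -0.1
```

View pics/g6.png

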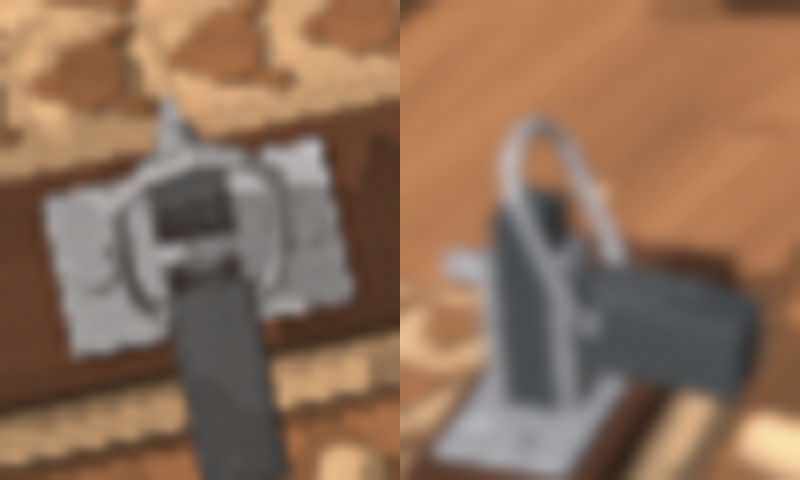

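```bash
python3 - <<'E'
from h import *
f=lambda p:np.round(1e3*np.array([(p-O)@X,(p-O)@Y,p[2]]),1)
for n,a,b in(('tip',(295.6,177),(259.9,237.5)),('bar',(298.6,184.5),(272.2,220.0)),):
    p,e=tri(a,b);print(n,f(p),e)
print('tip vplane side',vplane('side',259.9,237.5), f(onz('top',295.6,177,.089)),f(onz('top',295.6,177,.083)))
print('bar vplane',vplane('side',271.5,220.3),'top at z .135',f(onz('top',298.6,184.5,.135)))
for x,z in((48,89),(46,89),(24,135),(18,140)):
  P=O+X*x/1e3+[0,0,z/1e3];print(x,z,proj('top',P),proj('side',P))
E
```

```text
tip [46.5 -1.6 87.2] 1.2463830647941458
bar [ 12.1  -4.7 144.7] 8.097292554687707
tip vplane side [45.1 88.3] [46.7 -1.4 89. ] [48.2 -1.5 83. ]
bar vplane [  7.8 146.4] top at z .135 [ 18.4  -3.7 135. ]
48 89 [294.81918331 176.54841802] [258.84201669 237.12984265]
46 89 [295.01578395 177.44112485] [259.54683805 237.23444574]
24 135 [296.23584889 182.26707373] [265.91574799 223.31433172]
18 140 [296.75160874 184.52671058] [267.94368254 221.9399685 ]
```

```bash
python3 - <<'E'
from h import *
P=lambda x,z:O+X*x/1e3-Y*.0015+[0,0,z/1e3]
R=pose(102.9,-0.87);print(np.round(R.as_matrix()[:,2]@X,2),R.as_matrix()[:,2][2])
print(rel(P(-0.6,161.7),R), rel(P(-40,195),R))
d=np.array([.766,-.643]);n=np.array([.643,.766])
B=lambda th:np.array([-8+64*np.cos(np.radians(th)),83+64*np.sin(np.radians(th))])
pre=np.array([-.6,161.7])
for th_ in(65.7,60,55,50,45,40,36,33,30):
    t=B(th_)-2.5*d+4*n;print(th_,np.round(B(th_)),np.round(t,1),'tool y,z from pre',np.round([(t-pre)@n,(t-pre)@d],1))
print(observe()['qpos'])
E
```

```text
0.76 -0.6448265472400014
([-0.87, 0.0, -0.001], [-0.0, 171.2, 24.8]) ([-0.87, 0.0, -0.001], [-0.0, 131.8, -8.5])
65.7 [ 18. 141.] [ 19. 146.] tool y,z from pre [ 0.6 25.1]
60 [ 24. 138.] [ 24.7 143.1] tool y,z from pre [ 2.  31.3]
55 [ 29. 135.] [ 29.4 140.1] tool y,z from pre [ 2.7 36.8]
50 [ 33. 132.] [ 33.8 136.7] tool y,z from pre [ 3.  42.4]
45 [ 37. 128.] [ 37.9 132.9] tool y,z from pre [ 2.7 48. ]
40 [ 41. 124.] [ 41.7 128.8] tool y,z from pre [ 2.  53.5]
36 [ 44. 121.] [ 44.4 125.3] tool y,z from pre [ 1.1 57.9]
33 [ 46. 118.] [ 46.3 122.5] tool y,z from pre [ 0.2 61.1]
30 [ 47. 115.] [ 48.1 119.7] tool y,z from pre [-0.9 64.3]
[-1.30210588e-01 -4.66580179e-02  2.13434118e+00  1.41055268e-04
  1.05372645e+00 -1.92553231e+00]
```

```bash
python3 - <<'E'
from h import *
P=lambda x,z:O+X*x/1e3-Y*.0015+[0,0,z/1e3]
a=.75;R=pose(102.9,-a)
d=np.array([np.sin(a),-np.cos(a)]);n=np.array([np.cos(a),np.sin(a)])
B=lambda th:np.array([-8+64*np.cos(np.radians(th)),83+64*np.sin(np.radians(th))])
pre=B(65.7)-22*d+4*n;print(pre)
print(rel(P(*pre),R), rel(P(*(pre-40*d)),R))
for th_ in(65.7,60,55,50,45,40,36,33,30):
    t=B(th_)-2.5*d+4*n;print(th_,np.round(B(th_)),np.round(t,1),'low corner',np.round(t-11*n,1),'tool y,z from pre',np.round([(t-pre)@n,(t-pre)@d],1))
E
```

```text
[  6.26762171 160.15351986]
([-0.75, 0.0, -0.001], [0.0, 178.1, 26.4]) ([-0.75, 0.0, -0.001], [-0.0, 150.8, -2.9])
65.7 [ 18. 141.] [ 19.6 145.9] low corner [ 11.5 138.4] tool y,z from pre [-0.  19.5]
60 [ 24. 138.] [ 25.2 143. ] low corner [ 17.2 135.5] tool y,z from pre [ 2.2 25.5]
55 [ 29. 135.] [ 29.9 140. ] low corner [ 21.9 132.5] tool y,z from pre [ 3.6 30.9]
50 [ 33. 132.] [ 34.4 136.6] low corner [ 26.3 129.1] tool y,z from pre [ 4.5 36.4]
45 [ 37. 128.] [ 38.5 132.8] low corner [ 30.4 125.3] tool y,z from pre [ 4.9 42. ]
40 [ 41. 124.] [ 42.2 128.7] low corner [ 34.2 121.2] tool y,z from pre [ 4.9 47.5]
36 [ 44. 121.] [ 45.  125.2] low corner [ 37.  117.7] tool y,z from pre [ 4.5 52. ]
33 [ 46. 118.] [ 46.9 122.4] low corner [ 38.8 114.9] tool y,z from pre [ 4.  55.3]
30 [ 47. 115.] [ 48.6 119.6] low corner [ 40.6 112.1] tool y,z from pre [ 3.3 58.6]
```

{"method": "step_arm", "body": {"rows": [-0.18,0,0,0,30,-20,-1,-0.36,0,0,0,60,-25,-1,-0.54,0,0,0,90,-20,-1,-0.72,0,0,0,125,-10,-1,-0.75,0,0,0,150,-3,-1,-0.75,0,0,0,151,-3,-1,-0.75,0,0,0,151,-3,-1]}}

```text
time_s: 21.48
eef_pos: [0.5689, 0.0234, 0.1907]
tool_rot: [1.598, 2.006, 0.786]
wrist_force: [0.9, -0.1, 0.8]
gripper_width: -0.0001
```

```bash
python3 - <<'E'
from h import *
P=lambda x,z:O+X*x/1e3-Y*.0015+[0,0,z/1e3]
loc();st();print(observe()['qpos'].round(2));print(rel(P(6.3,160.2),pose(102.9,-.75)))
s=grab_frame('side')[:,:,::-1];t=grab_frame('top')[:,:,::-1]
cv2.imwrite('pics/i1.png',np.hstack([crop(t,275,165,50,70,7),crop(s,255,185,60,70,7)]))
E
```

```text
t 21.48 TCP in slot: x -18.3 y -1.3 z 190.7 tip x 27.4 y -1.2 z 257.6 F x 0.8 y -0.3 z 0.8 M x -0.04 y 0.34 z -0.01 w -0.1
21.48 pos [568.9  23.4 190.7] head 102.9 z [ 0.662  0.151 -0.734] F [ 0.9 -0.1  0.8] M [-0.12  0.32 -0.01] w -0.1
[-0.19 -0.04  2.32  1.08  0.32 -2.94]
([-0.003, 0.0, 0.0], [-0.2, -2.7, 39.1])
```

View pics/i1.png

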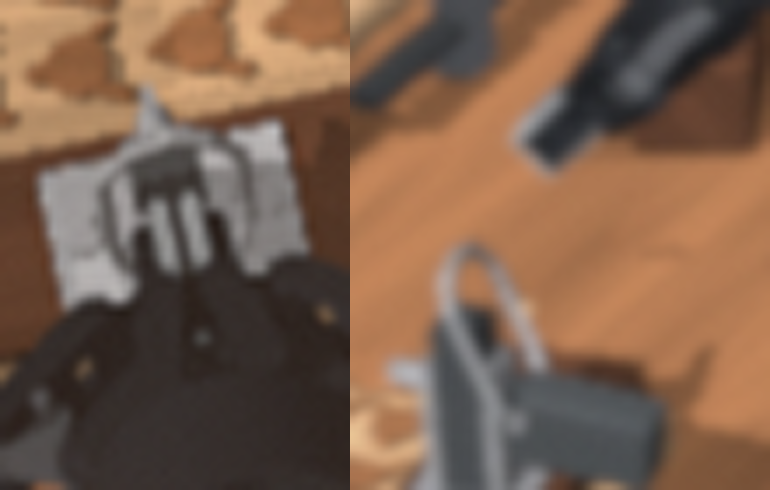

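{"method": "step_arm", "body": {"rows": [0,0,0.18,0,0,0,-1,0,0,0.36,0,0,0,-1,0,0,0.54,0,0,0,-1,0,0,0.72,0,0,0,-1,0,0,0.9,0,0,0,-1,0,0,1.08,0,0,0,-1,0,0,1.26,0,0,0,-1,0,0,1.44,0,0,0,-1,0,0,1.57,0,0,0,-1]}}

```text
time_s: 22.7
eef_pos: [0.5683, 0.0232, 0.1922]
tool_rot: [-2.832, -0.317, -1.114]
wrist_force: [-0.7, 0.0, 0.4]
gripper_width: 0.0005
```

{"method": "step_arm", "body": {"rows": [0,0,0.18,0,0,0,-1,0,0,0.36,0,0,0,-1,0,0,0.54,0,0,0,-1,0,0,0.72,0,0,0,-1,0,0,0.9,0,0,0,-1,0,0,1.08,0,0,0,-1,0,0,1.26,0,0,0,-1,0,0,1.44,0,0,0,-1,0,0,1.57,0,0,0,-1]}}

```text
time_s: 23.82
eef_pos: [0.5683, 0.0232, 0.1922]
tool_rot: [-1.945, 1.552, -0.61]
wrist_force: [0.2, 0.5, 0.2]
gripper_width: 0.0
```

```bash
python3 - <<'E'
from h import *
P=lambda x,z:O+X*x/1e3-Y*.0015+[0,0,z/1e3]
loc();print(observe()['qpos'].round(3));print(rel(P(6.3,160.2),pose(102.9,-.75)*Rn.from_rotvec([0,0,np.pi])))
E
```

```text
t 23.82 TCP in slot: x -18.9 y -1.3 z 192.2 tip x -89.0 y -1.2 z 151.6 F x 0.3 y 0.4 z 0.2 M x 0.04 y 0.34 z -0.02 w 0.0
[-0.191 -0.04   2.322  1.076  0.317  0.204]
([0.001, -0.001, -0.001], [0.2, 3.3, 40.6])
```

{"method": "step_arm", "body": {"rows": [0,0,0,0,2,20,-1,0,0,0,0,3.3,40,-1,0,0,0,0,3.3,50,-1,0,0,0,0,3.3,56,-1,0,0,0,0,3.3,56,-1]}}

```text
time_s: 24.45
eef_pos: [0.6031, 0.0313, 0.1482]
tool_rot: [-1.948, 1.549, -0.611]
wrist_force: [0.8, -0.1, 0.1]
gripper_width: 0.0001
```

```bash
python3 - <<'E'
from h import *
P=lambda x,z:O+X*x/1e3-Y*.0015+[0,0,z/1e3]
loc();print(observe()['qpos'].round(3));print(rel(P(19.6,145.9),pose(102.9,-.75)*Rn.from_rotvec([0,0,np.pi])))
s=grab_frame('side')[:,:,::-1];t=grab_frame('top')[:,:,::-1]
cv2.imwrite('pics/i2.png',np.hstack([crop(t,275,165,50,70,7),crop(s,255,185,60,70,7)]))
E
```

```text
t 24.45 TCP in slot: x 16.7 y -1.2 z 148.2 tip x -53.4 y -1.4 z 107.7 F x 0.7 y -0.3 z 0.1 M x 0.03 y 0.33 z -0.00 w 0.1
[-0.154  0.126  2.271  1.444  0.256 -0.155]
([0.002, -0.001, 0.003], [0.3, -0.5, 3.7])
```

View pics/i2.png

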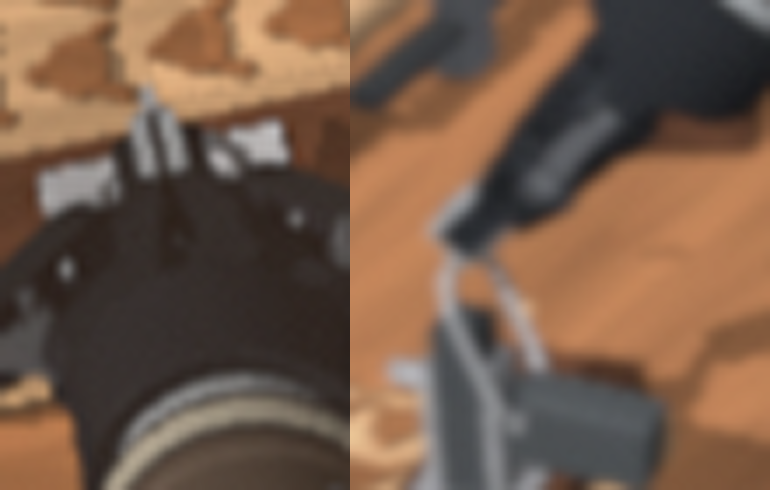

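{"method": "step_arm", "body": {"rows": [0,0,0,0,-0.5,2,-1,0,0,0,0,-0.5,4,-1,0,0,0,0,-1.5,7,-1,0,0,0,0,-2.7,10,-1,0,0,0,0,-3.5,13,-1,0,0,0,0,-4,15,-1,0,0,0,0,-4,15,-1]}}

```text
time_s: 25.42
eef_pos: [0.617, 0.0341, 0.1412]
tool_rot: [-1.945, 1.549, -0.612]
wrist_force: [-1.1, -0.8, 5.2]
gripper_width: -0.0001
```

```bash
python3 - <<'E'
from h import *
loc();print(observe()['qpos'].round(3))
s=grab_frame('side')[:,:,::-1];t=grab_frame('top')[:,:,::-1]
cv2.imwrite('pics/i3.png',np.hstack([crop(t,275,165,50,70,7),crop(s,255,185,60,70,7)]))
E
```

```text
t 25.43 TCP in slot: x 30.9 y -1.5 z 141.2 tip x -39.1 y -1.6 z 100.5 F x -1.2 y -0.6 z 5.2 M x 0.03 y -0.11 z 0.03 w -0.1
[-0.142  0.166  2.245  1.517  0.247 -0.219]
```

View pics/i3.png

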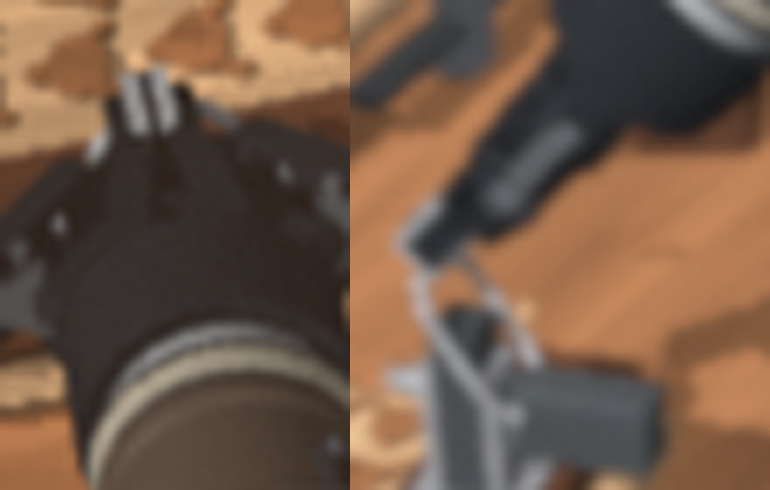

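{"method": "step_arm", "body": {"rows": [0,0,0,0,-0.5,3,-1,0,0,0,0,-0.9,6,-1,0,0,0,0,-1.1,9,-1,0,0,0,0,-1.3,12,-1,0,0,0,0,-1.3,14,-1,0,0,0,0,-1.3,14,-1]}}

```text
time_s: 26.28
eef_pos: [0.6246, 0.0365, 0.1289]
tool_rot: [-1.949, 1.552, -0.608]
wrist_force: [-1.0, 0.8, 1.3]
gripper_width: 0.0003
```

```bash
python3 - <<'E'
from h import *
loc();print(observe()['qpos'].round(3))
s=grab_frame('side')[:,:,::-1];t=grab_frame('top')[:,:,::-1]
cv2.imwrite('pics/i4.png',np.hstack([crop(t,275,165,50,70,7),crop(s,245,185,60,70,7)]))
E
```

```text
t 26.27 TCP in slot: x 38.9 y -0.9 z 128.9 tip x -31.4 y -1.0 z 88.5 F x -0.8 y 1.0 z 1.3 M x 0.02 y 0.22 z 0.01 w 0.3
[-0.133  0.206  2.229  1.598  0.239 -0.297]
```

View pics/i4.png

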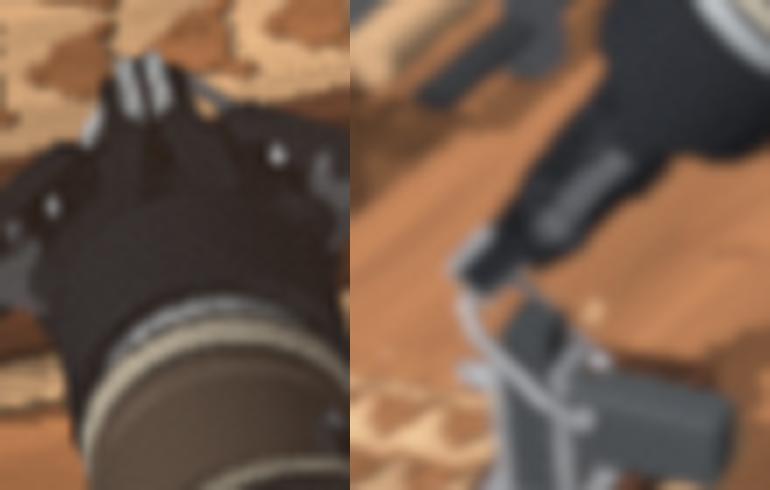

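Force is dropping as it nears the centre; on with the arc.

{"method": "step_arm", "body": {"rows": [0,0,0,0,0,3,-1,0,0,0,0,0.3,6,-1,0,0,0,0,0.6,9,-1,0,0,0,0,1,11,-1,0,0,0,0,1,11,-1]}}

```text
time_s: 27.0
eef_pos: [0.6321, 0.038, 0.1212]
tool_rot: [-1.948, 1.551, -0.61]
wrist_force: [-0.3, 0.1, 0.1]
gripper_width: -0.0
```

```bash
python3 - <<'E'
from h import *
loc();print(observe()['qpos'].round(3))
s=grab_frame('side')[:,:,::-1];t=grab_frame('top')[:,:,::-1]
cv2.imwrite('pics/i5.png',np.hstack([crop(t,275,155,50,70,7),crop(s,235,185,60,70,7)]))
E
```

```text
t 27.0 TCP in slot: x 46.5 y -1.1 z 121.2 tip x -23.6 y -1.2 z 80.7 F x -0.3 y 0.2 z 0.1 M x -0.01 y 0.33 z -0.02 w -0.0
[-0.127  0.236  2.215  1.677  0.237 -0.373]
```

View pics/i5.png

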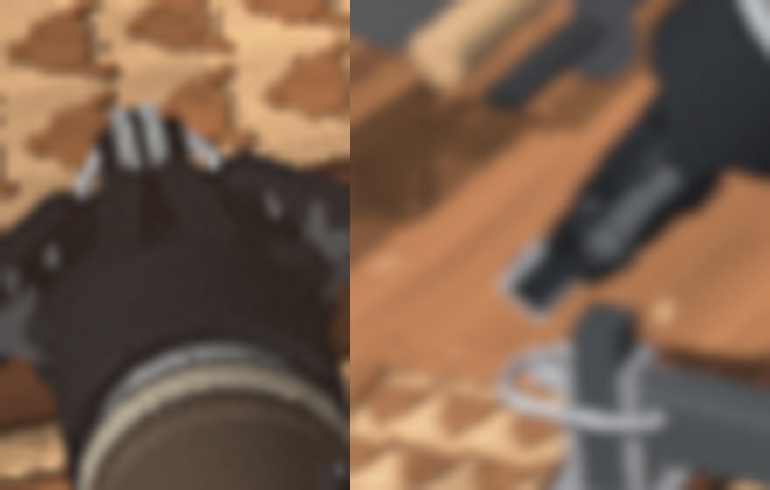

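It snapped shut: in the side view the ring is level round the cheeks with its end past the nose (crop 520,385). Backing off along the tool and looking again.

{"method": "step_arm", "body": {"rows": [0,0,0,0,0,-20,-1,0,0,0,0,0,-60,-1,0,0,0,0,-30,-110,-1,0,0,0,0,-60,-150,-1,0,0,0,0,-60,-180,-1,0,0,0,0,-60,-180,-1,0,0,0,0,-60,-180,-1,0,0,0,0,-60,-180,-1]}}

```text
time_s: 28.1
eef_pos: [0.5546, 0.021, 0.2918]
tool_rot: [-1.949, 1.553, -0.605]
wrist_force: [0.1, -0.4, -1.0]
gripper_width: -0.0001
```

```bash
python3 - <<'E'
from h import *
loc()
s=grab_frame('side')[:,:,::-1];t=grab_frame('top')[:,:,::-1]
cv2.imwrite('pics/j_top.png',t);cv2.imwrite('pics/j_side.png',s)
cv2.imwrite('pics/j1.png',np.hstack([crop(t,275,160,50,60,8),crop(s,245,205,50,60,8)]))
t0=cv2.imread('pics/top0.png')
d=cv2.absdiff(t,t0).max(2);cv2.imwrite('pics/j_diff.png',((d>35)*255).astype(np.uint8))
E
```

```text
t 28.1 TCP in slot: x -32.8 y -0.4 z 291.8 tip x -103.1 y -0.4 z 251.5 F x 0.1 y -0.4 z -1.0 M x 0.00 y 0.32 z 0.03 w -0.1
```

View pics/j1.png

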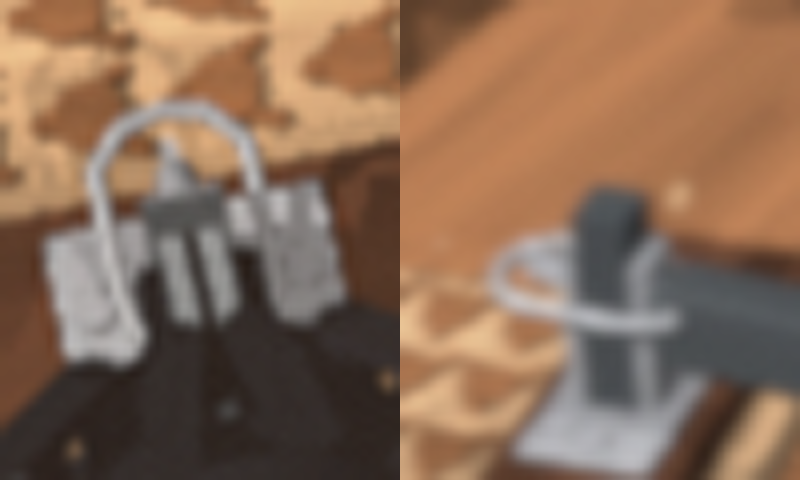

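View pics/j_top.png

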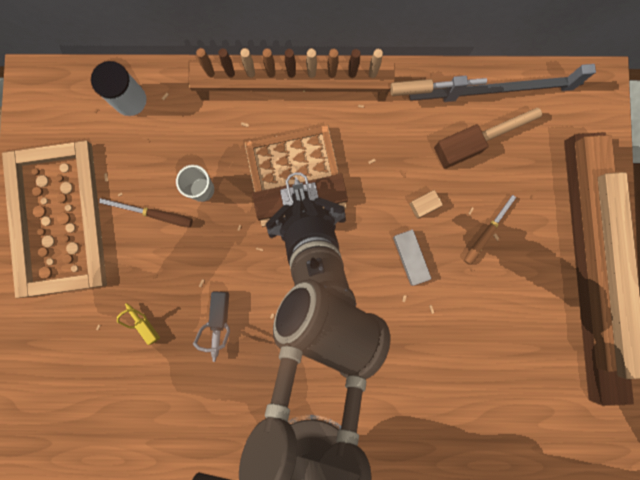

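View pics/j_diff.png

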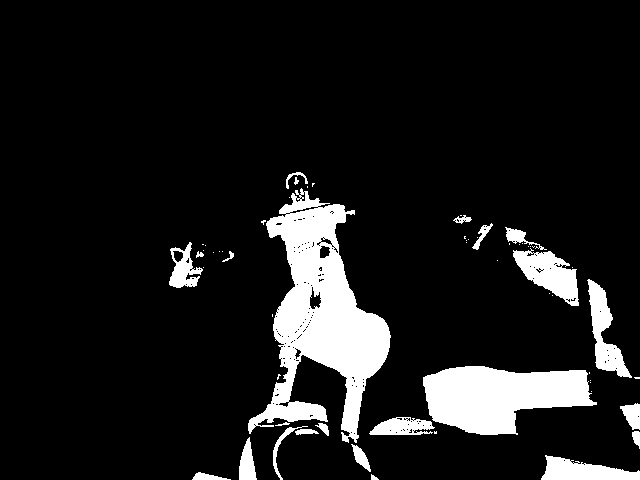

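{"method": "step_arm", "body": {"rows": [0,0,0,0,0,-40,-1,0,0,0,0,20,-60,-1,0,0,0,0,40,-80,-1,0,0,0,0,60,-100,-1,0,0,0,0,60,-100,-1,0,0,0,0,60,-100,-1]}}

```text
time_s: 28.95
eef_pos: [0.4468, -0.0045, 0.3264]
tool_rot: [-1.947, 1.551, -0.609]
wrist_force: [-0.7, -0.3, 0.2]
gripper_width: -0.0
```

```bash
python3 - <<'E'
from h import *
loc()
s=grab_frame('side')[:,:,::-1];t=grab_frame('top')[:,:,::-1]
cv2.imwrite('pics/k1.png',np.hstack([crop(t,275,160,50,70,8),crop(s,245,205,50,70,8)]))
f=lambda p:np.round(1e3*np.array([(p-O)@X,(p-O)@Y,p[2]]),1)
print('bar',[f(onz('top',297.4,172.9,z)) for z in(.084,.09,.096)])
for x in(50,53,56): print(x,[np.round(proj('side',O+X*x/1e3+Y*(-.0015+dy)+[0,0,.09]),1) for dy in(-.01,0,.01)])
E
```

```text
t 28.95 TCP in slot: x -143.6 y -1.1 z 326.4 tip x -213.8 y -1.2 z 285.9 F x -0.7 y -0.1 z 0.2 M x -0.01 y 0.33 z 0.04 w -0.0
bar [array([55.9, -7.2, 84. ]), array([54.3, -7.1, 90. ]), array([52.8, -7. , 96. ])]
50 [array([259.8, 234.4]), array([258.3, 236.4]), array([256.8, 238.4])]
53 [array([258.7, 234.3]), array([257.3, 236.3]), array([255.8, 238.2])]
56 [array([257.7, 234.1]), array([256.2, 236.1]), array([254.7, 238.1])]
```

View pics/k1.png

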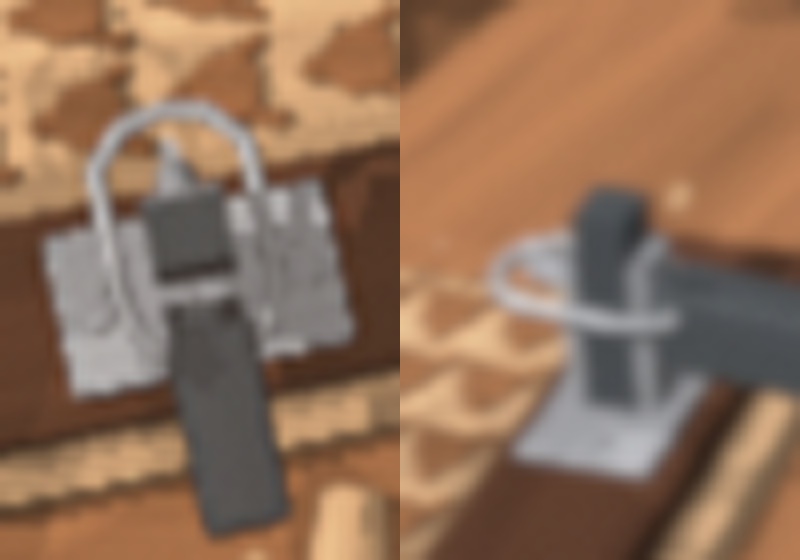

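```bash
python3 - <<'E'
from h import *
f=lambda p:np.round(1e3*np.array([(p-O)@X,(p-O)@Y,p[2]]),1)
print('tip',f(onz('top',295.7,177.2,.088)),'head rear',f(onz('top',305.3,225.9,.088)),'cheek front top edge',f(onz('top',299.6,197.4,.099)))
E
```

```text
tip [46.4 -1.6 88. ] head rear [-61.3   0.8  88. ] cheek front top edge [-0.7 -0.3 99. ]
```

```bash
python3 - <<'E'
from bench import *
print(sign_off())
E
```

```text
the job is handed in; nothing more can be done
None
```

The pin is home through the saddle and stake, the ring is shut over its end, and the job is handed in at about 29 s. The hand-in gives no verdict.

**What I did**
- **Picking the pin:** I took the small dark pin and left the yellow one and the larger dark one alone.
- **Finding the hole:** I guessed its height from how far the stake stands above the cheeks, about 84 mm above the bench. The nose went in there without any up-and-down search.
- **Pushing in:** Wrist readings on the way in showed only 2 to 3 N of contact force. Two light sideways touches were cleared by moving over about 1 mm. I seated the collar with about 12.5 N along the pin, then let go with the ring still open.
- **Closing the ring:** I pushed its end bar along its arc with the shut fingertips, at about 5 N, until it snapped shut. Then I backed the arm well clear.

**Last checks**
- **Pin:** In the last pictures the nose tip and the back of the head are 107.7 mm apart along the pin (108 mm by the description). That puts the collar face about 1 mm from the cheek, within what I can measure. The nose also stayed where it was when the pin stopped hard against the cheek.
- **Ring:** It lies level with the pin, with its bar just past the nose. The bar measured 54 to 56 mm ahead of the cheek.
- **Bystanders:** Comparing top pictures from before and after shows no change at the gouges and other things in view. Gouge_a was partly under the arm, so I could not compare all of it.

**Disagreements**
- The saddle's mouth came out 1 to 2 mm differently depending on which feature I measured, in line with the camera calibration.
- My two-camera fix on the open ring's bar did not agree (8 mm apart), so I used the given dimensions and the pin's lean instead.
- Tilting the tool to push the ring brought the last joint to its −2.94 limit. I turned the tool half round before going on.

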